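# Load the red ink cartridge into the franking machine

### The job

Take the red ink cartridge out of the rack, stand it upright in the franking machine's ink bay, seated on the bay floor between the two ribs and not dropped in, then lower the grey cover gently until it is fully closed. Leave the other cartridges and everything else on the counter where they are.

Things in the scene. Friction and masses are not known exactly. Their poses are not given: they have to be found in the camera images.
- ink_red: the red ink cartridge: upright block 62 mm (its x) x 38 mm (its y) x 96 mm tall, white paper labels, about 0.18 kg; origin at the centre of its underside, z up. It starts in one of the four rack compartments, its 62 mm side along the compartment.
- ink_blue: blue ink cartridge, same shape and size as the red one (62 x 38 x 96 mm); stands in another compartment of the rack; origin at centre of underside. Not to be used.
- ink_black: black ink cartridge, same shape and size as the red one (62 x 38 x 96 mm); stands in another compartment of the rack; origin at centre of underside. Not to be used.
- ink_yellow: yellow ink cartridge, same shape and size as the red one (62 x 38 x 96 mm); stands in another compartment of the rack; origin at centre of underside. Not to be used.
- rack: fixed cartridge rack, 120 (x) x 204 mm (y), origin at centre of underside. Four compartments side by side (centres y = -75, -25, 25, 75 mm), each 46 mm wide (y), 112 mm long (x), floor 5 mm thick. The 4 mm dividers and sides are 104 mm high, 3 mm above the cartridges' tops; the end walls (x = +/-58 mm) only 40 mm. So fingers fit only at a cartridge's ends, gripping its 62 mm along the rack's x.
- machine: fixed white franking (postage) machine, origin at table level under the ink bay's centre, front faces -x. Housing x -62 to 90, y -100 to 100 mm, 112 mm high, round the ink bay, an open-topped well (x -38 to 38, y -94 to 94 mm, floor at z = 12 mm). Blue panel in front (x -112 to -62, 55 mm high), blue deck at y -200 to -100, x -60 to 90 (49 mm high).
- bay (a point): centre of the bay floor, 12 mm above the table; axes as machine. The walls at x = +/-38 mm rise 100 mm above it, 4 mm above a seated cartridge, with 7 mm left at each end: no room for fingers there. Two blue ribs along x, 14 mm high, inner faces at y = +/-24 mm, locate the cartridge, its 62 mm side along x; fingers fit only on its 38 mm wide sides (free to y = +/-94 mm).
- cover (a joint): grey hinged bay cover: 0 = closed flat over the bay, grows as it swings up and back, 1.57 = upright, stop at 1.75. Stiff hinge: it stays where it is left (about 2 N at the edge moves it). 137 mm from hinge to front edge, 196 mm wide, 6 mm thick; 8 mm above a seated cartridge when closed.
- cover_hinge (a point): middle of the cover's hinge line (along the machine's y), 75 mm behind the bay centre (+x of the machine), 118 mm above the table; fixed to the machine.
- cover_lip (a point): middle of the cover's front edge, at mid-thickness, moving with the cover; an orange tab 70 mm wide sticks out 18 mm beyond it.
- stapler: black stapler lying flat, 150 x 36 x 42 mm, long along its x; origin at centre of underside. A bystander, loose on the counter.
- rubber_stamp: rubber stamp, black block 60 x 34 x 28 mm with a wooden knob on top, 90 mm tall; origin at centre of underside. A bystander, loose on the counter.
- glue: small round bottle with orange cap, 40 mm diameter, 95 mm tall; origin at centre of underside. A bystander, loose on the counter.
- hole_punch: two-hole punch, 110 x 75 x 54 mm, blue lever on top; origin at centre of underside. A bystander, loose on the counter.
- tape_dispenser: grey desk tape dispenser, 140 x 50 mm, 80 mm tall at its roll; origin at centre of underside. A bystander, loose on the counter.

How it is judged:
By the outcome, as a careful person would: the job done as asked, in the order asked, and still so for the second after the job is handed in, with the robot touching nothing.
It also fails if it takes over 72 s, if anything falls off the work surface, if the arm or the gripper's body presses on something with over 40 N, if the wrist force passes 120 N, or if a joint passes its speed limit or range.

### The arm

A 6-joint arm with a two-finger parallel gripper is mounted at the origin on the work surface. World frame = base frame: x ahead of the robot, y to its left, z up, the work surface at z = 0. Lengths are in m, angles in rad, forces in N, time in s.
With the tool pointing down it reaches from about 0.225 to 0.875 m from the base axis. Payload 3.4 kg.
Tool frame: the origin (TCP) lies between the finger pads; the fingertips stand 11 mm ahead of it and the grasp point (between the pads) lies 8 mm behind it (tips_ahead is the distance from the TCP to the fingertips, in m); z points along the fingers, x is the direction in which the jaws open and shut, and the axes are right-handed (so a half turn about z gives the same grasp; the last joint's range is limited). The gripper opens to 85 mm and grips with 20 to 120 N. Pads are 22 mm wide; open, the fingers measure 114 mm over their backs; the gripper's body (76 mm by 85 mm) begins 54 mm behind the grasp point. The pads swing forward as they close: fully open they stand 13 mm farther back than shut.
Start: joints at [0.994, 0.276, 1.505, -0, 1.361, -0.121], TCP at [0.253, 0.516, 0.242] pointing down, gripper open.
Joint ranges: [-2.89, 2.89], [-0.75, 2.08], [0.22, 2.7], [-1.18, 4.32], [0.11, 2.71], [-2.7, 2.7]. Speed limits (rad/s): [2.57, 2.57, 3.14, 3.14, 3.14, 3.14].

### API

Orientations are given as a unit quaternion [w, x, y, z].
In Python, from rig import get_state, get_image, sign_off, masks_of, tips_ahead gives the robot as it stands.
- The arm moves only by the tool play_rows, never from a script. Its argument "series" is a list of rows, each an object of numbers: "fingers": the closure, from -1 (fully open) to 1 (shut); "dx", "dy", "dz": the shift along the world's x, y, z in mm; "turn": the turn about the world's z in rad. A call has 1 to 20 rows; each row shifts and turns the pose as measured when the row begins; what a row does not reach is not made up. A row lasts 1/12 s, in which the tool goes at most 41.7 mm and 7.16 degrees, less where a joint would pass 70% of its speed; a pose out of reach is approached as far as the arm can. A call with a gripper value outside its range is refused whole. The fingers move at their own pace and stop on an object; "squeeze" is the grip in N (left out, the last holds). Time passes only in rows, so rows that do not move let the fingers close. It gives the time, the measured TCP pose, the force and the opening at its end, in the units of the state.
- get_state(): the state, without advancing time (a new reading comes with each control period).
- get_image(name): name is "scene" or "side" or "wrist"; returns a dict with "pixels" (420x560x3 uint8, red, green, blue), "vfov" (degrees; the focal length in pixels is half the picture's height over the tangent of half this angle, whatever the lens; pixels are square), "cx", "cy" (the principal point, pixels), "rvec" (rotation vector, rad) and "tvec" (3), from world to camera coordinates, as OpenCV has them; the wrist camera has in their place "hand_eye" (4x4, takes a point from camera to tool coordinates, whose origin is the TCP and whose axes are the tool frame's). Camera axes: x right, y down, z forward; pixel columns grow to the right and rows downward; lengths in m; the calibration is good to about 2 mm. A picture is of the moment at which its call begins: read the wrist's pose just before it. There is no depth.
- sign_off(): hands the job in, once; it reports no verdict.
Trained networks look in a picture, given as the dict that the camera call returned (one of the last four; its "shot" number tells which), for a name from the list of things; names that differ only in an ending like _2 or _b are one class to them, and where a whole thing is asked for, a point or a joint stands for the part that bears it (a point fixed in the world has none). Each returns a list of dicts, best first, with "p" (0 to 1); they miss things now and then, are a little off and sometimes report something else, mostly with a low value. They report only what shows in the picture. A call takes as long as a camera call.
- masks_of(picture, label): "region" (420x560 bool, what is visible of it) and "xy" ([column, row] in pixels, amid what is visible of it).
The state is a dict: "clock": time; "qpos": joint angles; "qd": joint speeds; "effort": joint torques, N m; "position": TCP position; "ee_rot": TCP orientation; "contact_force": force on the tool from outside, world axes, zero at the start; "moment": the same for the moment, N m; "width": finger opening in m.
Only numpy, scipy, OpenCV 4.12 (cv2) and the standard library are available. Lean on these libraries where they do the work, as an engineer would, in place of code of your own. Each camera call takes 0.05 s, during which the arm holds its last target. There are 200 camera calls.

## Working session

There is one attempt and no reset: what is moved stays moved. The work goes in short steps, Python scripts to look and compute and a tool call to move; the robot and the scene stay as the last step left them, time stands still between calls to the robot, and variables do not carry over. Pictures are saved under pics/ and viewed, about 8 in all and at most 12, crops included, and the job is handed in when it is done.

Besides the shell and the picture viewer there is one more tool, called after "Request:" as name([rows], argument=value, ...), one row to a line, values as JSON. play_rows: Moves the arm, as the interface text tells. Its arguments: {"type":"object","properties":{"series":{"type":"array"},"squeeze":{"type":"number"}},"required":["series"]}

```bash
mkdir -p pics; ls; cat > h.py <<'E'
import numpy as np, cv2
from rig import *
def save(im,n,crop=None,s=1):
    p=im["pixels"][:,:,::-1]
    if crop: p=p[crop[1]:crop[3],crop[0]:crop[2]]
    cv2.imwrite("pics/"+n,cv2.resize(p,None,fx=s,fy=s,interpolation=cv2.INTER_CUBIC))
def K(im):
    f=im["pixels"].shape[0]/2/np.tan(np.radians(im["vfov"])/2)
    return np.array([[f,0,im["cx"]],[0,f,im["cy"]],[0,0,1.]])
def ext(im,st=None):
    if "rvec" in im:
        return cv2.Rodrigues(np.array(im["rvec"],float))[0],np.array(im["tvec"],float).ravel()
    w,x,y,z=st["ee_rot"]
    from scipy.spatial.transform import Rotation as Ro
    T=np.eye(4);T[:3,:3]=Ro.from_quat([x,y,z,w]).as_matrix();T[:3,3]=st["position"]
    M=np.linalg.inv(T@np.array(im["hand_eye"]));return M[:3,:3],M[:3,3]
def proj(im,P,st=None):
    R,t=ext(im,st);c=np.atleast_2d(P)@R.T+t;q=c@K(im).T;return q[:,:2]/q[:,2:]
def onz(im,uv,z,st=None):
    R,t=ext(im,st);C=-R.T@t;uv=np.atleast_2d(uv)
    d=(np.c_[uv,np.ones(len(uv))]@np.linalg.inv(K(im)).T)@R
    return C+d*((z-C[2])/d[:,2])[:,None]
E
python3 - <<'E'
from h import *
st=get_state();print(st)
a=get_image("scene");b=get_image("side")
for im,n in((a,"scene"),(b,"side")):
    R,t=ext(im);print(n,im["vfov"],-R.T@t)
    for l in "ink_red ink_blue ink_black ink_yellow rack machine cover".split():
        m=masks_of(im,l)
        print(l,[(round(float(q["p"]),2),np.round(q["xy"]),int(q["region"].sum())) for q in m[:2]])
p=np.hstack([a["pixels"],b["pixels"]])
save(a,"a.png",s=1.42);save(b,"b.png",s=1.42)
np.save("a.npy",a,allow_pickle=True);np.save("b.npy",b,allow_pickle=True)
E
```

```text
pics
{'clock': 0.0, 'qpos': array([ 9.94004940e-01,  2.76611929e-01,  1.50617324e+00, -8.80940990e-06,
        1.36067170e+00, -1.21053771e-01]), 'qd': array([ 0.00089054, -0.00205087, -0.00026382, -0.00012175,  0.00108159,
        0.00023567]), 'effort': array([-5.13775631e-04, -4.16773903e+01, -2.45808506e+01, -5.13331433e-04,
        1.10193048e-02,  1.91850904e-05]), 'position': array([0.25282291, 0.51585943, 0.24141405]), 'ee_rot': array([ 3.97949431e-04,  8.48564039e-01,  5.29091866e-01, -8.42898169e-04]), 'contact_force': array([ 0.34845731, -0.17691124,  0.32689897]), 'moment': array([-0.00982094,  0.06316996, -0.00050819]), 'width': 0.085736375797134}
scene 48.564008260095 [1.20031901 0.06362823 0.79900221]
ink_red [(0.62, array([427., 215.]), 935)]
ink_blue [(0.91, array([380., 207.]), 914)]
ink_black [(0.94, array([354., 202.]), 808), (0.49, array([145., 165.]), 7242)]
ink_yellow [(0.72, array([404., 210.]), 923)]
rack [(0.72, array([394., 234.]), 2689)]
machine [(0.93, array([140., 192.]), 14405), (0.18, array([402., 212.]), 915)]
cover [(0.66, array([143., 165.]), 7451)]
side 44.14848442862105 [ 0.43245941 -0.78623891  1.18900014]
ink_red [(0.57, array([271., 119.]), 150), (0.48, array([242., 239.]), 314)]
ink_blue [(0.68, array([269., 141.]), 218)]
ink_black []
ink_yellow [(0.75, array([273., 130.]), 197)]
rack [(0.81, array([261., 163.]), 2171)]
machine [(0.62, array([279., 315.]), 11179)]
cover [(0.7, array([298., 269.]), 1471)]
```

View pics/a.png

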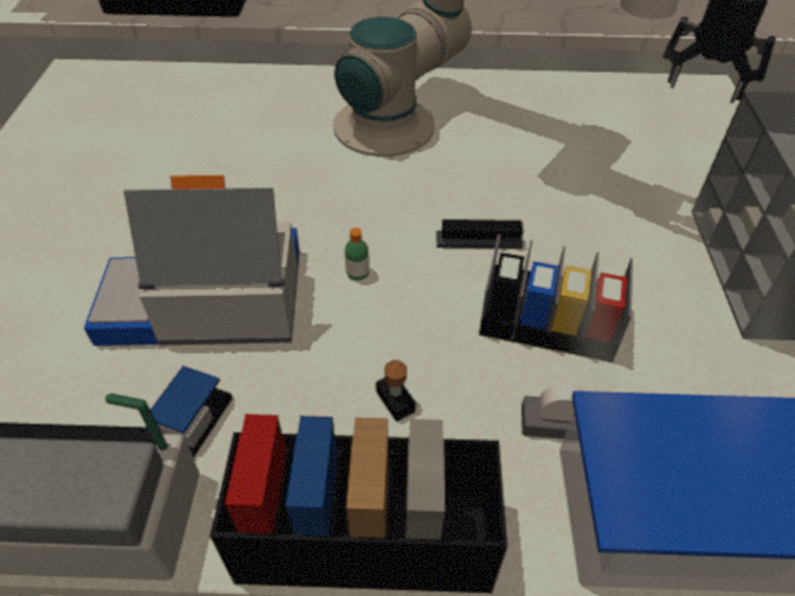

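View pics/b.png

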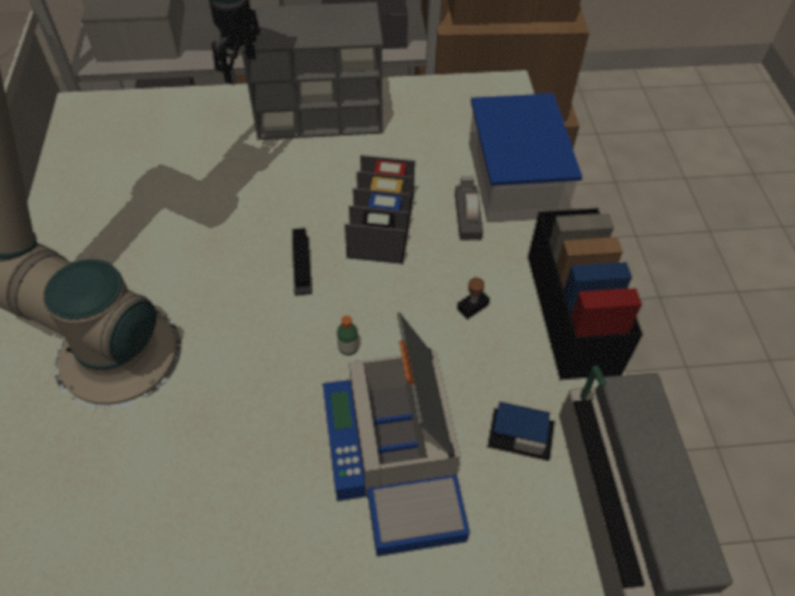

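Side view (picture px, ×1.42): red is in the far (+y) compartment at (388,168), and the bay lies at about (395,430) with its ribs at y 418 and 447. The cover is open, leaning back, with the orange tab at (406,362). Scene view: red at (608,290), the rack's rightmost compartment.

```bash
python3 - <<'E'
from h import *
a=np.load("a.npy",allow_pickle=True).item();b=np.load("b.npy",allow_pickle=True).item()
def P(im,z,*uv):print(z,np.round(onz(im,np.array(uv)/1.42,z),3).tolist())
print("side housing top");P(b,.112,(350,362),(368,482),(457,464),(438,352))
print("ribs top");P(b,.026,(376,419),(412,415),(380,449),(417,445))
print("labels side red yel blue blk");P(b,.101,(391,168),(387,185),(385,202),(379,219))
print("labels scene");P(a,.101,(611,291),(575,282),(543,279),(510,268))
print("rack side wall top");P(b,.104,(360,157),(414,162),(350,207),(408,212))
print("scene housing bottom");P(a,0,(157,340),(292,337))
print("glue");P(b,.095,(347,322));print("orange tab");P(b,.24,(406,362))
E
```

```text
side housing top
0.112 [[0.437, -0.125, 0.112], [0.451, -0.342, 0.112], [0.591, -0.326, 0.112], [0.589, -0.119, 0.112]]
ribs top
0.026 [[0.475, -0.193, 0.026], [0.539, -0.191, 0.026], [0.477, -0.25, 0.026], [0.541, -0.248, 0.026]]
labels side red yel blue blk
0.101 [[0.553, 0.353, 0.101], [0.54, 0.303, 0.101], [0.531, 0.255, 0.101], [0.515, 0.209, 0.101]]
labels scene
0.101 [[0.553, 0.353, 0.101], [0.537, 0.304, 0.101], [0.533, 0.258, 0.101], [0.512, 0.212, 0.101]]
rack side wall top
0.104 [[0.49, 0.388, 0.104], [0.603, 0.364, 0.104], [0.459, 0.244, 0.104], [0.574, 0.221, 0.104]]
scene housing bottom
0 [[0.588, -0.319, 0.0], [0.575, -0.114, 0.0]]
glue
0.095 [[0.437, -0.03, 0.095]]
orange tab
0.24 [[0.52, -0.211, 0.24]]
```

```bash
python3 - <<'E'
from h import *
from scipy.optimize import least_squares
a=np.load("a.npy",allow_pickle=True).item();b=np.load("b.npy",allow_pickle=True).item()
def P(im,z,*uv):print(z,np.round(onz(im,np.array(uv)/1.42,z),3).tolist())
# machine fit from corners
L=[];
obs=[(b,(-.062,.1,.112),(350,362)),(b,(-.062,-.1,.112),(368,482)),(b,(.09,-.1,.112),(457,464)),(a,(.09,-.1,0),(157,340)),(a,(.09,.1,0),(292,337)),
(b,(-.038,.024,.026),(376,419)),(b,(-.038,-.024,.026),(380,449))]
def W(p,q):
    c,s=np.cos(p[2]),np.sin(p[2]);return np.array([p[0]+c*q[0]-s*q[1],p[1]+s*q[0]+c*q[1],q[2]])
f=lambda p:np.concatenate([proj(im,W(p,q))[0]-np.array(uv)/1.42 for im,q,uv in obs])
r=least_squares(f,[.51,-.22,0],loss="soft_l1");p=r.x;print("machine",p.round(4),r.fun.round(1).reshape(-1,2).tolist())
for th in np.arange(1.0,1.76,.15):
    q=lambda l,y:W(p,(.075-l*np.cos(th),y,.118+l*np.sin(th)))
    pts=[q(.137,.098),q(.137,-.098),q(.155,.035),q(.155,-.035)]
    print(round(th,2),(proj(b,pts)*1.42).round().astype(int).tolist(),(proj(a,pts)*1.42).round().astype(int).tolist())
print("stapler");P(b,.042,(300,230),(302,292));print("stamp");P(b,.09,(476,285));P(b,0.02,(472,303))
np.save("mach.npy",p)
E
```

```text
machine [ 0.5043 -0.2219  0.0664] [[-0.3, 0.4], [-1.3, -7.0], [3.5, -4.6], [-0.2, 4.6], [-1.7, 4.7], [-3.8, 3.2], [-3.8, -0.2]]
1.0 [[387, 318], [408, 430], [387, 347], [394, 387]] [[273, 185], [127, 188], [225, 173], [173, 173]]
1.15 [[398, 313], [421, 425], [400, 341], [408, 381]] [[271, 188], [121, 190], [222, 175], [167, 176]]
1.3 [[410, 309], [435, 421], [415, 337], [424, 377]] [[269, 193], [116, 196], [218, 181], [162, 182]]
1.45 [[423, 306], [449, 417], [430, 333], [439, 373]] [[267, 201], [111, 203], [214, 190], [158, 190]]
1.6 [[436, 304], [463, 415], [445, 331], [455, 370]] [[265, 211], [106, 214], [211, 201], [154, 202]]
1.75 [[448, 303], [477, 414], [460, 330], [470, 369]] [[264, 223], [102, 226], [209, 215], [150, 216]]
stapler
0.042 [[0.353, 0.247, 0.042], [0.354, 0.085, 0.042]]
stamp
0.09 [[0.684, 0.037, 0.09]]
0.02 [[0.685, 0.045, 0.02]]
```

Request:
play_rows([
  {"dx": 25,"dy": -13,"turn": -0.12,"fingers": -1},
  {"dx": 25,"dy": -13,"turn": -0.12,"fingers": -1},
  {"dx": 25,"dy": -13,"turn": -0.12,"fingers": -1},
  {"dx": 25,"dy": -13,"turn": -0.12,"fingers": -1},
  {"dx": 25,"dy": -13,"turn": -0.12,"fingers": -1},
  {"dx": 25,"dy": -13,"turn": -0.12,"fingers": -1},
  {"dx": 25,"dy": -13,"turn": -0.12,"fingers": -1},
  {"dx": 25,"dy": -13,"turn": -0.12,"fingers": -1},
  {"dx": 25,"dy": -13,"turn": -0.12,"fingers": -1},
  {"dx": 25,"dy": -13,"turn": -0.12,"fingers": -1},
  {"dx": 25,"dy": -13,"turn": -0.12,"fingers": -1},
  {"fingers": -1},
])

```text
invalid input at $.series[0]: expected keys fingers, dx, dy, dz, turn
```

```bash
python3 - <<'E'
from h import *
st=get_state();im=get_image("wrist");save(im,"w1.png",s=1.42)
np.save("w1.npy",dict(im=im,st=st),allow_pickle=True)
print(st["clock"],st["position"],st["ee_rot"],im["vfov"],np.array(im["hand_eye"]).round(3).tolist())
for l in("ink_red","ink_yellow"):
    m=masks_of(im,l)
    for q in m[:1]:
        print(l,q["p"],cv2.minAreaRect(np.argwhere(q["region"])[:,::-1].astype(np.float32)),q["xy"],onz(im,q["xy"],.101,st))
E
```

```text
0.8 [0.25311384 0.51633514 0.24237905] [-5.13249696e-05  8.48571939e-01  5.29080006e-01  9.19303290e-05] 63.89631699781834 [[1.0, -0.001, -0.0, 0.0], [0.001, 0.962, 0.273, -0.07], [-0.0, -0.273, 0.962, -0.131], [0.0, 0.0, 0.0, 1.0]]
```

View pics/w1.png

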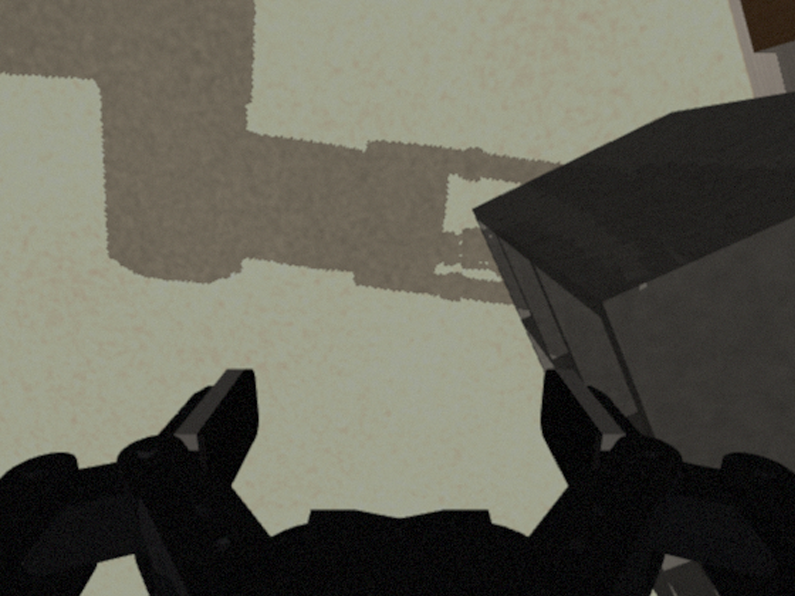

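The wrist view is still at the start pose, because the call was refused. A shelf stands to the right (from px 475,210), on the +y side, so I'll move -y first.

Request:
play_rows([
  {"dx": 5,"dy": -35,"dz": 0,"turn": 0,"fingers": -1},
  {"dx": 5,"dy": -35,"dz": 0,"turn": 0,"fingers": -1},
  {"dx": 20,"dy": -28,"dz": 0,"turn": -0.12,"fingers": -1},
  {"dx": 30,"dy": -15,"dz": 0,"turn": -0.12,"fingers": -1},
  {"dx": 30,"dy": -15,"dz": 0,"turn": -0.12,"fingers": -1},
  {"dx": 30,"dy": -15,"dz": 0,"turn": -0.12,"fingers": -1},
  {"dx": 30,"dy": -10,"dz": 0,"turn": -0.12,"fingers": -1},
  {"dx": 30,"dy": -10,"dz": 0,"turn": -0.12,"fingers": -1},
  {"dx": 30,"dy": 0,"dz": 0,"turn": -0.12,"fingers": -1},
  {"dx": 30,"dy": 0,"dz": 0,"turn": -0.12,"fingers": -1},
  {"dx": 30,"dy": 0,"dz": 0,"turn": -0.12,"fingers": -1},
  {"dx": 20,"dy": 0,"dz": 0,"turn": -0.12,"fingers": -1},
  {"dx": 10,"dy": 0,"dz": 0,"turn": -0.12,"fingers": -1},
  {"dx": 0,"dy": 0,"dz": 0,"turn": 0,"fingers": -1},
])

```text
clock: 2.12
position: [0.565, 0.3429, 0.2423]
ee_rot: [-0.001, 0.992, -0.127, 0.003]
contact_force: [-0.2, 0.5, 0.3]
width: 0.0851
```

```bash
python3 - <<'E'
from h import *
st=get_state();im=get_image("wrist");save(im,"w2.png",s=1.42)
np.save("w2.npy",dict(im=im,st=st),allow_pickle=True)
w,x,y,z=st["ee_rot"];print(st["clock"],st["position"],"yaw",2*np.arctan2(y,x))
for l in("ink_red","ink_yellow"):
    m=masks_of(im,l)
    for q in m[:1]:
        print(l,q["p"],cv2.minAreaRect(np.argwhere(q["region"])[:,::-1].astype(np.float32)),q["xy"],onz(im,q["xy"],.101,st))
E
```

```text
2.1167 [0.56496267 0.34294416 0.24230661] yaw -0.2544124315614094
ink_red 0.7 ((254.0666046142578, 185.03062438964844), (50.13699722290039, 75.30379486083984), 88.12212371826172) [254.7, 186.3] [[0.54682003 0.35758696 0.101     ]]
ink_yellow 0.91 ((255.5, 242.0), (70.99998474121094, 45.99999237060547), 0.0) [253.8, 239.5] [[0.53327843 0.31264339 0.101     ]]
```

View pics/w2.png

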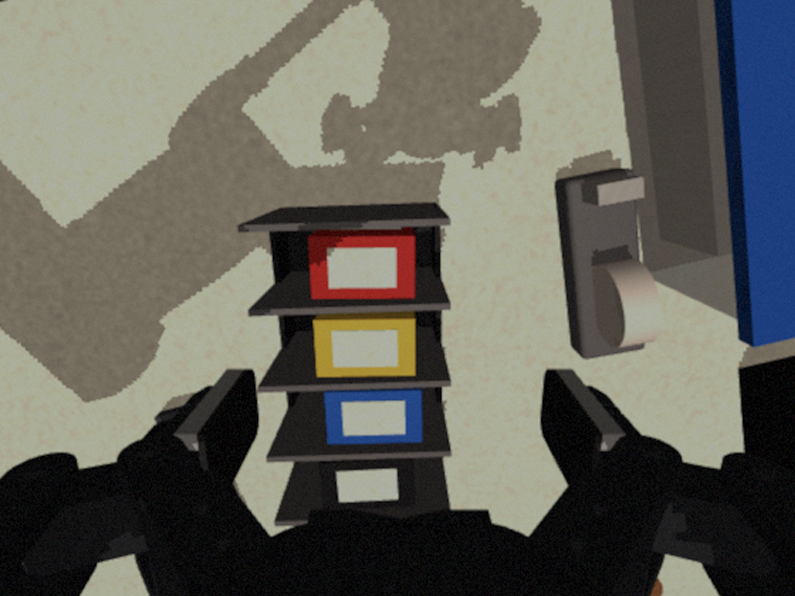

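The wrist view shows red's top face at px (310–414, 232–300), nearly parallel to the jaws, with its label centred at (362,268). The dividers slope about 0.03 rad.

```bash
python3 - <<'E'
from h import *
d=np.load("w2.npy",allow_pickle=True).item();im,st=d["im"],d["st"]
c=onz(im,np.array([(310,236),(414,233),(414,297),(312,300),(328,249),(397,248),(396,289),(328,288)])/1.42,.101,st)
print(c.round(4).tolist());print(c[:4].mean(0),c[4:].mean(0))
for i,j in((0,1),(3,2),(4,5),(7,6)):
    v=c[j]-c[i];print(np.hypot(*v[:2]),np.arctan2(v[1],v[0]))
w=onz(im,np.array([(250,312),(450,306),(262,388),(450,383)])/1.42,.104,st)
for i,j in((0,1),(2,3)):
    v=w[j]-w[i];print(w[i],w[j],np.hypot(*v[:2]),np.arctan2(v[1],v[0]))
E
```

```text
[[0.5228, 0.3811, 0.101], [0.5808, 0.3677, 0.101], [0.5715, 0.3308, 0.101], [0.5125, 0.3444, 0.101], [0.5306, 0.3713, 0.101], [0.5692, 0.3618, 0.101], [0.5624, 0.3383, 0.101], [0.5238, 0.349, 0.101]]
[0.54687348 0.35600865 0.101     ] [0.54647292 0.35510211 0.101     ]
0.05947191148286109 -0.227182065024117
0.06051888065196848 -0.2264226215043995
0.03974831769267728 -0.2416631417916408
0.04006156338260846 -0.2721544554451038
[0.47567553 0.34734484 0.104     ] [0.59074955 0.32091331 0.104     ] 0.11807055529125772 -0.2257753426004483
[0.46639163 0.29877906 0.104     ] [0.5795676 0.2723722 0.104    ] 0.1162158390397206 -0.22922469948568006
```

Request:
play_rows([
  {"dx": -17,"dy": 12,"dz": 0,"turn": 0.026,"fingers": -1},
  {"dx": 0,"dy": 0,"dz": -30,"turn": 0,"fingers": -1},
  {"dx": 0,"dy": 0,"dz": -30,"turn": 0,"fingers": -1},
  {"dx": 0,"dy": 0,"dz": -30,"turn": 0,"fingers": -1},
  {"dx": 0,"dy": 0,"dz": 0,"turn": 0,"fingers": -1},
])

```text
clock: 2.68
position: [0.5376, 0.3576, 0.1554]
ee_rot: [-0.004, 0.995, -0.102, 0.004]
contact_force: [-1.0, -1.1, -0.2]
width: 0.0854
```

```bash
python3 - <<'E'
from h import *
st=get_state();im=get_image("wrist");save(im,"w3.png",s=1.42)
w,x,y,z=st["ee_rot"];print(st["clock"],st["position"],"yaw",2*np.arctan2(y,x))
m=masks_of(im,"ink_red")
for q in m[:1]: 
  print(q["p"],q["xy"],onz(im,q["xy"],.101,st)); 
E
```

```text
2.6833 [0.53756987 0.35763212 0.15543537] yaw -0.2045930621859361
```

View pics/w3.png

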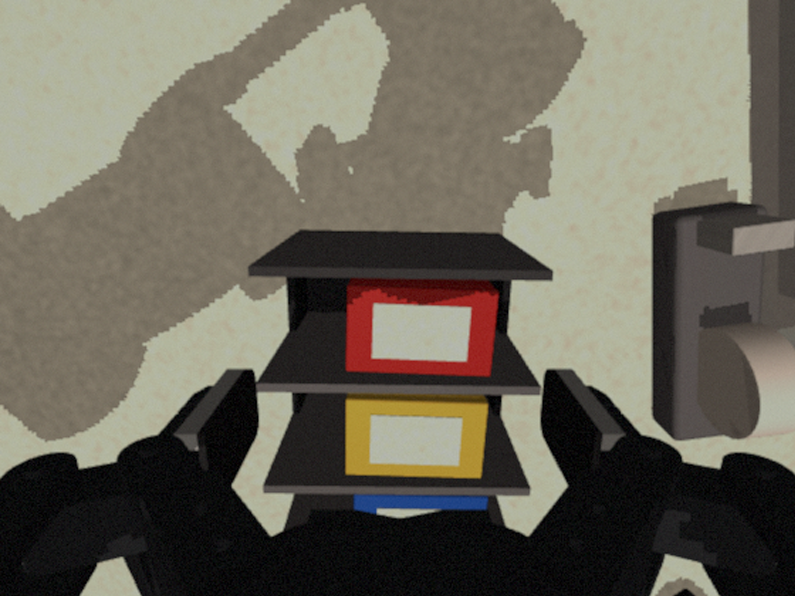

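Red's label now spans px (371–470, 304–362), so the gripper sits about 10 mm too far in -x and slightly over-turned.

```bash
python3 - <<'E'
from h import *
st=get_state();im=get_image("wrist")
c=onz(im,np.array([(371,304),(470,307),(469,362),(370,360)])/1.42,.101,st)
print(c.round(4).tolist(),c.mean(0))
for i,j in((0,1),(3,2)):
    v=c[j]-c[i];print(np.hypot(*v[:2]),np.arctan2(v[1],v[0]))
w,x,y,z=st["ee_rot"];print(st["position"],2*np.arctan2(y,x))
E
```

```text
[[0.5324, 0.3725, 0.101], [0.5727, 0.3625, 0.101], [0.5682, 0.3381, 0.101], [0.5265, 0.348, 0.101]] [0.54995647 0.35526987 0.101     ]
0.04150444631694691 -0.24258474776652927
0.04282867259418422 -0.2347620846007403
[0.54117298 0.3593227  0.16102448] -0.20563504782195313
```

Request:
play_rows([
  {"dx": 9,"dy": -4,"dz": 0,"turn": -0.03,"fingers": -1},
  {"dx": 0,"dy": 0,"dz": 0,"turn": 0,"fingers": -1},
  {"dx": 0,"dy": 0,"dz": 0,"turn": 0,"fingers": -1},
])

```text
clock: 3.08
position: [0.5552, 0.3571, 0.1692]
ee_rot: [-0.01, 0.993, -0.118, 0.014]
contact_force: [-0.5, -0.7, 0.2]
width: 0.0856
```

Request:
play_rows([
  {"dx": 0,"dy": 0,"dz": 0,"turn": 0,"fingers": -1},
  {"dx": 0,"dy": 0,"dz": 0,"turn": 0,"fingers": -1},
  {"dx": 0,"dy": 0,"dz": 0,"turn": 0,"fingers": -1},
])

```text
clock: 3.33
position: [0.5574, 0.3574, 0.1726]
ee_rot: [-0.012, 0.993, -0.119, 0.017]
contact_force: [0.4, 0.9, 0.1]
width: 0.0853
```

```bash
cat >> h.py <<'E'
def pose():
    from scipy.spatial.transform import Rotation as Ro
    st=get_state();w,x,y,z=st["ee_rot"];R=Ro.from_quat([x,y,z,w]).as_matrix()
    print("t",round(st["clock"],2),"p",st["position"].round(4),"yaw",round(np.arctan2(R[1,0],R[0,0]),4),"zax",R[:,2].round(3),"F",st["contact_force"].round(1),"w",round(st["width"],4),"qd",st["qd"].round(3))
    return st
E
python3 -c "
from h import *
pose();get_image('wrist');pose();get_image('wrist');pose()"
```

```text
t 3.33 p [0.5574 0.3574 0.1726] yaw -0.2386 zax [ 0.036  0.019 -0.999] F [0.4 0.9 0.1] w 0.0853 qd [-0.002 -0.004 -0.01   0.001  0.003 -0.001]
t 3.38 p [0.5573 0.3574 0.1725] yaw -0.2386 zax [ 0.036  0.019 -0.999] F [-0.6  0.6 -0.2] w 0.0852 qd [ 0.005  0.006  0.008 -0.002 -0.001  0.001]
t 3.43 p [0.5571 0.3573 0.1722] yaw -0.2385 zax [ 0.036  0.019 -0.999] F [ 0.1  0.2 -0.5] w 0.0859 qd [ 0.002  0.004  0.01   0.003 -0.003 -0.001]
```

Request:
play_rows([
  {"dx": -2,"dy": 0,"dz": -4,"turn": 0,"fingers": -1},
  {"dx": -2,"dy": 0,"dz": -8,"turn": 0,"fingers": -1},
  {"dx": 0,"dy": 0,"dz": -8,"turn": 0,"fingers": -1},
  {"dx": 0,"dy": 0,"dz": -4,"turn": 0,"fingers": -1},
  {"dx": 0,"dy": 0,"dz": -2,"turn": 0,"fingers": -1},
])

```text
clock: 3.85
position: [0.5517, 0.3572, 0.1431]
ee_rot: [-0.011, 0.993, -0.119, 0.016]
contact_force: [0.4, 0.7, 0.8]
width: 0.0853
```

```bash
python3 -c "
from h import *
pose();get_image('wrist');pose();get_image('wrist');get_image('wrist');pose()"
```

```text
t 3.85 p [0.5517 0.3572 0.1431] yaw -0.2381 zax [ 0.034  0.018 -0.999] F [0.4 0.7 0.8] w 0.0853 qd [-0.001  0.028  0.052  0.    -0.061 -0.001]
t 3.9 p [0.5514 0.357  0.1426] yaw -0.2381 zax [ 0.033  0.018 -0.999] F [-0.1 -0.1  0. ] w 0.085 qd [-0.002 -0.005 -0.014 -0.002  0.018  0.001]
t 4.0 p [0.5522 0.3573 0.144 ] yaw -0.2383 zax [ 0.035  0.019 -0.999] F [ 0.3 -0.4 -0.1] w 0.0854 qd [-0.001 -0.01  -0.018 -0.001  0.     0.   ]
```

Request:
play_rows([
  {"dx": -1,"dy": -1,"dz": -4,"turn": 0,"fingers": -1},
  {"dx": -1,"dy": -1,"dz": -8,"turn": 0,"fingers": -1},
  {"dx": 0,"dy": 0,"dz": -10,"turn": 0,"fingers": -1},
  {"dx": 0,"dy": 0,"dz": -10,"turn": 0,"fingers": -1},
  {"dx": 0,"dy": 0,"dz": -10,"turn": 0,"fingers": -1},
  {"dx": 0,"dy": 0,"dz": -10,"turn": 0,"fingers": -1},
  {"dx": 0,"dy": 0,"dz": -8,"turn": 0,"fingers": -1},
  {"dx": 0,"dy": 0,"dz": -6,"turn": 0,"fingers": -1},
  {"dx": 0,"dy": 0,"dz": -4,"turn": 0,"fingers": -1},
  {"dx": 0,"dy": 0,"dz": -2,"turn": 0,"fingers": -1},
])

```text
clock: 4.83
position: [0.55, 0.3549, 0.0641]
ee_rot: [-0.011, 0.993, -0.119, 0.016]
contact_force: [0.4, 0.2, -0.6]
width: 0.0857
```

```bash
python3 -c "
from h import *
pose()"
```

```text
t 4.83 p [0.55   0.3549 0.0641] yaw -0.2384 zax [ 0.035  0.019 -0.999] F [ 0.4  0.2 -0.6] w 0.0857 qd [-0.001  0.032  0.03  -0.    -0.057 -0.001]
```

Request:
play_rows([
  {"dx": 0,"dy": 0,"dz": 0,"turn": 0,"fingers": 0},
  {"dx": 0,"dy": 0,"dz": 0,"turn": 0,"fingers": 0.3},
  {"dx": 0,"dy": 0,"dz": 0,"turn": 0,"fingers": 0.5},
  {"dx": 0,"dy": 0,"dz": 0,"turn": 0,"fingers": 0.7},
  {"dx": 0,"dy": 0,"dz": 0,"turn": 0,"fingers": 1},
  {"dx": 0,"dy": 0,"dz": 0,"turn": 0,"fingers": 1},
  {"dx": 0,"dy": 0,"dz": 0,"turn": 0,"fingers": 1},
  {"dx": 0,"dy": 0,"dz": 0,"turn": 0,"fingers": 1},
], squeeze=40)

```text
clock: 5.5
position: [0.5505, 0.3553, 0.0648]
ee_rot: [-0.012, 0.993, -0.119, 0.017]
contact_force: [0.2, -0.9, -0.9]
width: 0.0618
```

```bash
python3 -c "
from h import *
pose()"
```

```text
t 5.5 p [0.5505 0.3553 0.0648] yaw -0.2385 zax [ 0.037  0.02  -0.999] F [ 0.2 -0.9 -0.9] w 0.0618 qd [ 0.001 -0.     0.001 -0.    -0.     0.001]
```

Request:
play_rows([
  {"dx": 0,"dy": 0,"dz": 3,"turn": 0,"fingers": 1},
  {"dx": 0,"dy": 0,"dz": 6,"turn": 0,"fingers": 1},
  {"dx": 0,"dy": 0,"dz": 10,"turn": 0,"fingers": 1},
  {"dx": 0,"dy": 0,"dz": 14,"turn": 0,"fingers": 1},
  {"dx": 0,"dy": 0,"dz": 16,"turn": 0,"fingers": 1},
  {"dx": 0,"dy": 0,"dz": 16,"turn": 0,"fingers": 1},
  {"dx": 0,"dy": 0,"dz": 16,"turn": 0,"fingers": 1},
  {"dx": 0,"dy": 0,"dz": 16,"turn": 0,"fingers": 1},
  {"dx": 0,"dy": 0,"dz": 12,"turn": 0,"fingers": 1},
  {"dx": 0,"dy": 0,"dz": 8,"turn": 0,"fingers": 1},
  {"dx": 0,"dy": 0,"dz": 4,"turn": 0,"fingers": 1},
  {"dx": 0,"dy": 0,"dz": 2,"turn": 0,"fingers": 1},
])

```text
clock: 6.5
position: [0.5497, 0.3549, 0.2015]
ee_rot: [-0.013, 0.993, -0.119, 0.019]
contact_force: [-0.2, -0.5, -1.9]
width: 0.062
```

```bash
python3 -c "
from h import *
pose()"
```

```text
t 6.5 p [0.5497 0.3549 0.2015] yaw -0.2385 zax [ 0.04   0.021 -0.999] F [-0.2 -0.5 -1.9] w 0.062 qd [-0.    -0.025 -0.046 -0.     0.062  0.002]
```

Request:
play_rows([
  {"dx": 0,"dy": -4,"dz": 0,"turn": 0,"fingers": 1},
  {"dx": 0,"dy": -9,"dz": 0,"turn": 0.01,"fingers": 1},
  {"dx": 0,"dy": -14,"dz": 0,"turn": 0.02,"fingers": 1},
  {"dx": -2,"dy": -20,"dz": 0,"turn": 0.03,"fingers": 1},
  {"dx": -2,"dy": -24,"dz": 0,"turn": 0.03,"fingers": 1},
  {"dx": -3,"dy": -24,"dz": 0,"turn": 0.03,"fingers": 1},
  {"dx": -3,"dy": -24,"dz": 0,"turn": 0.03,"fingers": 1},
  {"dx": -3,"dy": -24,"dz": 0,"turn": 0.03,"fingers": 1},
  {"dx": -3,"dy": -24,"dz": 0,"turn": 0.03,"fingers": 1},
  {"dx": -2,"dy": -24,"dz": 0,"turn": 0.03,"fingers": 1},
  {"dx": -2,"dy": -24,"dz": 0,"turn": 0.02,"fingers": 1},
  {"dx": 0,"dy": -20,"dz": 0,"turn": 0.01,"fingers": 1},
  {"dx": 0,"dy": -16,"dz": 0,"turn": 0,"fingers": 1},
  {"dx": 0,"dy": -11,"dz": 0,"turn": 0,"fingers": 1},
  {"dx": 0,"dy": -7,"dz": 0,"turn": 0,"fingers": 1},
  {"dx": 0,"dy": -4,"dz": 0,"turn": 0,"fingers": 1},
  {"dx": 0,"dy": -2,"dz": 0,"turn": 0,"fingers": 1},
])

```text
clock: 7.92
position: [0.5148, 0.0565, 0.1868]
ee_rot: [-0.01, 1.0, 0.026, 0.002]
contact_force: [-0.4, -0.6, -1.1]
width: 0.0622
```

```bash
python3 - <<'E'
from h import *
st=pose();im=get_image("side");m=masks_of(im,"machine");save(im,"s2.png",crop=(210,190,350,400),s=2.8)
wi=get_image("wrist");save(wi,"w4.png",s=1.42);np.save("w4.npy",dict(im=wi,st=st),allow_pickle=True)
E
```

```text
t 7.92 p [0.5148 0.0565 0.1868] yaw 0.0521 zax [ 0.004  0.02  -1.   ] F [-0.4 -0.6 -1.1] w 0.0622 qd [-0.061 -0.001  0.019  0.007 -0.002 -0.053]
```

View pics/s2.png

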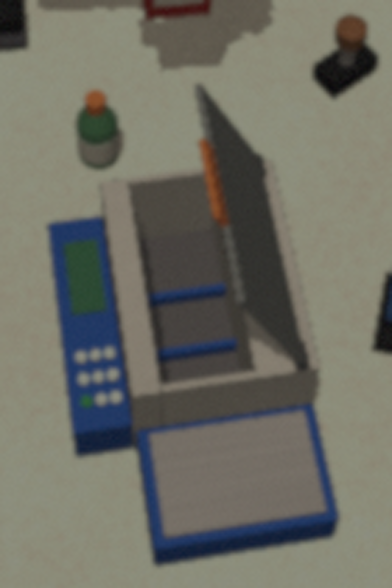

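The side crop shows the ribs at px y 290 and 348 of the crop. The cover leans forward over the bay's rear half, with its tab at (212,180). The panel and deck corners are sharp enough to fit.

```bash
python3 - <<'E'
from h import *
from scipy.optimize import least_squares
b=np.load("b.npy",allow_pickle=True).item();a=np.load("a.npy",allow_pickle=True).item()
cr=lambda u,v:(np.array([u,v])+.5)/2.8+[210,190]-.5
obs=[(-.062,.1,.112,102,182),(-.062,-.1,.112,133,398),(.09,-.1,.112,316,372),(-.038,.094,.112,131,185),(-.038,-.094,.112,160,385),
(-.038,.024,.026,152,297),(-.038,-.024,.026,160,352),(-.112,.1,.055,50,227),(-.112,-.1,.055,78,437),(-.06,-.2,.049,157,540),(.09,-.2,.049,335,520)]
def W(p,q):
    c,s=np.cos(p[2]),np.sin(p[2]);return np.array([p[0]+c*q[0]-s*q[1],p[1]+s*q[0]+c*q[1],q[2]])
f=lambda p:np.concatenate([proj(b,W(p,o[:3]))[0]-cr(*o[3:]) for o in obs])
r=least_squares(f,[.51,-.22,0],loss="soft_l1");p=r.x;print(p.round(4),f(p).round(1).reshape(-1,2).tolist())
np.save("mach.npy",p)
inv=lambda uv:((uv+.5-[210,190])*2.8-.5)
for th in (1.0,1.1,1.15,1.2,1.3):
    q=lambda l,y:W(p,(.075-l*np.cos(th),y,.118+l*np.sin(th)))
    print(th,inv(proj(b,[q(.137,.098),q(.155,.035),q(.155,-.035),q(0,-.098)])).round().tolist())
E
```

```text
[ 0.5044 -0.2204  0.0584] [[0.4, -0.1], [0.2, -0.2], [2.5, -0.6], [0.2, -0.3], [1.0, 0.4], [-3.0, 1.8], [-3.1, -0.1], [-0.1, -1.7], [-1.5, -0.8], [-0.8, 3.5], [2.7, 0.1]]
1.0 [[176.0, 95.0], [176.0, 152.0], [190.0, 230.0], [305.0, 367.0]]
1.1 [[191.0, 88.0], [193.0, 144.0], [208.0, 223.0], [305.0, 367.0]]
1.15 [[199.0, 85.0], [203.0, 140.0], [218.0, 219.0], [305.0, 367.0]]
1.2 [[206.0, 82.0], [212.0, 137.0], [228.0, 216.0], [305.0, 367.0]]
1.3 [[223.0, 77.0], [231.0, 131.0], [248.0, 210.0], [305.0, 367.0]]
```

Request:
play_rows([
  {"dx": 1,"dy": 0,"dz": 0,"turn": 0,"fingers": 1},
  {"dx": 2,"dy": 1,"dz": -4,"turn": 0,"fingers": 1},
  {"dx": 3,"dy": 2,"dz": -8,"turn": 0,"fingers": 1},
  {"dx": 3,"dy": 2,"dz": -12,"turn": 0,"fingers": 1},
  {"dx": 2,"dy": 1,"dz": -14,"turn": 0,"fingers": 1},
  {"dx": 0,"dy": 0,"dz": -14,"turn": 0,"fingers": 1},
  {"dx": 0,"dy": 0,"dz": -14,"turn": 0,"fingers": 1},
  {"dx": 0,"dy": 0,"dz": -14,"turn": 0,"fingers": 1},
  {"dx": 0,"dy": 0,"dz": -12,"turn": 0,"fingers": 1},
  {"dx": 0,"dy": 0,"dz": -10,"turn": 0,"fingers": 1},
  {"dx": 0,"dy": 0,"dz": -7,"turn": 0,"fingers": 1},
  {"dx": 0,"dy": 0,"dz": -5,"turn": 0,"fingers": 1},
  {"dx": 0,"dy": 0,"dz": -3,"turn": 0,"fingers": 1},
  {"dx": 0,"dy": 0,"dz": -1,"turn": 0,"fingers": 1},
])

```text
clock: 9.23
position: [0.5294, 0.0725, 0.0588]
ee_rot: [-0.012, 0.999, 0.032, 0.004]
contact_force: [-4.1, -0.1, 14.0]
width: 0.0621
```

```bash
python3 -c "
from h import *
pose()"
```

```text
t 9.23 p [0.5294 0.0725 0.0588] yaw 0.0635 zax [ 0.006  0.024 -1.   ] F [-4.1 -0.1 14. ] w 0.0621 qd [ 0.004  0.002 -0.004 -0.008  0.006  0.002]
```

Request:
play_rows([
  {"dx": 0,"dy": 0,"dz": 0,"turn": 0,"fingers": 0.2},
  {"dx": 0,"dy": 0,"dz": 0,"turn": 0,"fingers": -0.5},
  {"dx": 0,"dy": 0,"dz": 0,"turn": 0,"fingers": -1},
  {"dx": 0,"dy": 0,"dz": 0,"turn": 0,"fingers": -1},
  {"dx": 0,"dy": 0,"dz": 0,"turn": 0,"fingers": -1},
  {"dx": 0,"dy": 0,"dz": 3,"turn": 0,"fingers": -1},
  {"dx": 0,"dy": 0,"dz": 7,"turn": 0,"fingers": -1},
  {"dx": 0,"dy": 0,"dz": 12,"turn": 0,"fingers": -1},
  {"dx": 0,"dy": 0,"dz": 16,"turn": 0,"fingers": -1},
  {"dx": 0,"dy": 0,"dz": 18,"turn": 0,"fingers": -1},
  {"dx": 0,"dy": 0,"dz": 18,"turn": 0,"fingers": -1},
  {"dx": 0,"dy": 0,"dz": 18,"turn": 0,"fingers": -1},
  {"dx": 0,"dy": 0,"dz": 18,"turn": 0,"fingers": -1},
  {"dx": 0,"dy": 0,"dz": 18,"turn": 0,"fingers": -1},
  {"dx": 0,"dy": 0,"dz": 16,"turn": 0,"fingers": -1},
  {"dx": 0,"dy": 0,"dz": 12,"turn": 0,"fingers": -1},
  {"dx": 0,"dy": 0,"dz": 8,"turn": 0,"fingers": -1},
  {"dx": 0,"dy": 0,"dz": 4,"turn": 0,"fingers": -1},
  {"dx": 0,"dy": 0,"dz": 2,"turn": 0,"fingers": -1},
])

```text
clock: 10.82
position: [0.5304, 0.0725, 0.2473]
ee_rot: [-0.012, 0.999, 0.032, 0.01]
contact_force: [-0.6, 0.5, 0.2]
width: 0.0853
```

```bash
python3 - <<'E'
from h import *
st=pose();im=get_image("wrist");np.save("w5.npy",dict(im=im,st=st),allow_pickle=True)
for q in masks_of(im,"ink_red")[:1]: print(q["p"],q["xy"],onz(im,q["xy"],.096,st))
E
```

```text
t 10.82 p [0.5304 0.0725 0.2473] yaw 0.063 zax [ 0.019  0.024 -1.   ] F [-0.6  0.5  0.2] w 0.0853 qd [-0.001 -0.023 -0.048  0.001  0.064  0.001]
0.59 [274.8, 188.4] [[0.52741353 0.08084864 0.096     ]]
```

Request:
play_rows([
  {"dx": -3,"dy": 0,"dz": 0,"turn": 0.03,"fingers": 1},
  {"dx": -6,"dy": -3,"dz": 0,"turn": 0.06,"fingers": 1},
  {"dx": -10,"dy": -6,"dz": 0,"turn": 0.09,"fingers": 1},
  {"dx": -14,"dy": -10,"dz": 0,"turn": 0.1,"fingers": 1},
  {"dx": -14,"dy": -14,"dz": 0,"turn": 0.1,"fingers": 1},
  {"dx": -14,"dy": -18,"dz": 0,"turn": 0.1,"fingers": 1},
  {"dx": -12,"dy": -20,"dz": 0,"turn": 0.1,"fingers": 1},
  {"dx": -10,"dy": -20,"dz": 0,"turn": 0.1,"fingers": 1},
  {"dx": -8,"dy": -20,"dz": 0,"turn": 0.1,"fingers": 1},
  {"dx": -6,"dy": -20,"dz": 0,"turn": 0.1,"fingers": 1},
  {"dx": -3,"dy": -20,"dz": 0,"turn": 0.1,"fingers": 1},
  {"dx": 0,"dy": -20,"dz": 0,"turn": 0.1,"fingers": 1},
  {"dx": 0,"dy": -20,"dz": 0,"turn": 0.1,"fingers": 1},
  {"dx": 0,"dy": -18,"dz": 0,"turn": 0.1,"fingers": 1},
  {"dx": 0,"dy": -15,"dz": 0,"turn": 0.1,"fingers": 1},
  {"dx": 0,"dy": -12,"dz": 0,"turn": 0.08,"fingers": 1},
  {"dx": 0,"dy": -9,"dz": 0,"turn": 0.06,"fingers": 1},
  {"dx": 0,"dy": -6,"dz": 0,"turn": 0.03,"fingers": 1},
  {"dx": 0,"dy": -3,"dz": 0,"turn": 0.02,"fingers": 1},
  {"dx": 0,"dy": -1,"dz": 0,"turn": 0,"fingers": 1},
])

```text
clock: 12.58
position: [0.4121, -0.1899, 0.2247]
ee_rot: [-0.025, 0.654, 0.756, -0.019]
contact_force: [-0.2, 0.5, -0.3]
width: -0.0003
```

```bash
python3 -c "
from h import *
pose()"
```

```text
t 12.58 p [ 0.4121 -0.1899  0.2247] yaw 1.7151 zax [-0.061  0.004 -0.998] F [-0.2  0.5 -0.3] w -0.0003 qd [-0.031  0.024  0.007  0.003  0.001 -0.014]
```

Request:
play_rows([
  {"dx": 3,"dy": -1,"dz": 2,"turn": 0,"fingers": 1},
  {"dx": 6,"dy": -3,"dz": 4,"turn": 0,"fingers": 1},
  {"dx": 10,"dy": -4,"dz": 5,"turn": -0.02,"fingers": 1},
  {"dx": 12,"dy": -4,"dz": 5,"turn": -0.02,"fingers": 1},
  {"dx": 12,"dy": -4,"dz": 4,"turn": -0.02,"fingers": 1},
  {"dx": 10,"dy": -3,"dz": 2,"turn": -0.02,"fingers": 1},
  {"dx": 8,"dy": -1,"dz": 1,"turn": 0,"fingers": 1},
  {"dx": 6,"dy": 0,"dz": 0,"turn": 0,"fingers": 1},
  {"dx": 4,"dy": 0,"dz": 0,"turn": 0,"fingers": 1},
  {"dx": 2,"dy": 0,"dz": 0,"turn": 0,"fingers": 1},
])

```text
clock: 13.42
position: [0.4901, -0.2084, 0.2472]
ee_rot: [-0.028, 0.685, 0.728, -0.017]
contact_force: [-0.1, -0.3, 0.3]
width: -0.0002
```

```bash
python3 -c "
from h import *
pose()"
```

```text
t 13.42 p [ 0.4901 -0.2084  0.2472] yaw 1.6307 zax [-0.065  0.014 -0.998] F [-0.1 -0.3  0.3] w -0.0002 qd [ 0.03   0.041 -0.049 -0.001  0.022  0.022]
```

Request:
play_rows([
  {"dx": 4,"dy": 0,"dz": 0,"turn": 0,"fingers": 1},
  {"dx": 6,"dy": 0,"dz": 0,"turn": 0,"fingers": 1},
  {"dx": 6,"dy": 0,"dz": 0,"turn": 0,"fingers": 1},
  {"dx": 6,"dy": 0,"dz": 0,"turn": 0,"fingers": 1},
  {"dx": 6,"dy": 0,"dz": 0,"turn": 0,"fingers": 1},
  {"dx": 6,"dy": 0,"dz": 0,"turn": 0,"fingers": 1},
])

```text
clock: 13.92
position: [0.523, -0.2071, 0.2473]
ee_rot: [-0.031, 0.685, 0.728, -0.019]
contact_force: [-2.0, -0.4, 0.5]
width: -0.0001
```

```bash
python3 -c "
from h import *
pose()"
```

```text
t 13.92 p [ 0.523  -0.2071  0.2473] yaw 1.6311 zax [-0.072  0.015 -0.997] F [-2.  -0.4  0.5] w -0.0001 qd [ 0.066  0.109 -0.161  0.004  0.056  0.062]
```

Request:
play_rows([
  {"dx": 6,"dy": 0,"dz": 0,"turn": 0,"fingers": 1},
  {"dx": 6,"dy": 0,"dz": 0,"turn": 0,"fingers": 1},
  {"dx": 6,"dy": 0,"dz": 0,"turn": 0,"fingers": 1},
  {"dx": 6,"dy": 0,"dz": 0,"turn": 0,"fingers": 1},
  {"dx": 6,"dy": 0,"dz": 0,"turn": 0,"fingers": 1},
  {"dx": 6,"dy": 0,"dz": 0,"turn": 0,"fingers": 1},
  {"dx": 5,"dy": 0,"dz": 0,"turn": 0,"fingers": 1},
  {"dx": 4,"dy": 0,"dz": 0,"turn": 0,"fingers": 1},
  {"dx": 2,"dy": 0,"dz": 0,"turn": 0,"fingers": 1},
])

```text
clock: 14.67
position: [0.5767, -0.206, 0.2461]
ee_rot: [-0.032, 0.684, 0.728, -0.018]
contact_force: [-1.8, 0.7, 0.8]
width: 0.0001
```

```bash
python3 -c "
from h import *
pose()"
```

```text
t 14.67 p [ 0.5767 -0.206   0.2461] yaw 1.6318 zax [-0.072  0.018 -0.997] F [-1.8  0.7  0.8] w 0.0001 qd [ 0.019  0.042 -0.059  0.001  0.032  0.017]
```

Request:
play_rows([
  {"dx": -5,"dy": 0,"dz": 0,"turn": 0,"fingers": 1},
  {"dx": -10,"dy": 0,"dz": 2,"turn": 0,"fingers": 1},
  {"dx": -15,"dy": 0,"dz": 2,"turn": 0,"fingers": 1},
  {"dx": -20,"dy": 4,"dz": 2,"turn": 0,"fingers": 1},
  {"dx": -20,"dy": 9,"dz": 2,"turn": 0,"fingers": 1},
  {"dx": -15,"dy": 14,"dz": 2,"turn": 0,"fingers": 1},
  {"dx": -10,"dy": 20,"dz": 2,"turn": 0,"fingers": 1},
  {"dx": -5,"dy": 24,"dz": 2,"turn": 0,"fingers": -1},
  {"dx": 0,"dy": 26,"dz": 2,"turn": 0,"fingers": -1},
  {"dx": 5,"dy": 26,"dz": 2,"turn": 0,"fingers": -1},
  {"dx": 10,"dy": 26,"dz": 2,"turn": 0,"fingers": -1},
  {"dx": 12,"dy": 26,"dz": 2,"turn": 0,"fingers": -1},
  {"dx": 12,"dy": 24,"dz": 0,"turn": 0,"fingers": -1},
  {"dx": 8,"dy": 20,"dz": 0,"turn": 0,"fingers": -1},
  {"dx": 4,"dy": 14,"dz": 0,"turn": 0,"fingers": -1},
  {"dx": 2,"dy": 9,"dz": 0,"turn": 0,"fingers": -1},
  {"dx": 0,"dy": 6,"dz": 0,"turn": 0,"fingers": -1},
  {"dx": 0,"dy": 3,"dz": 0,"turn": 0,"fingers": -1},
  {"dx": 0,"dy": 1,"dz": 0,"turn": 0,"fingers": -1},
])

```text
clock: 16.25
position: [0.5129, 0.0507, 0.2736]
ee_rot: [-0.024, 0.688, 0.725, -0.017]
contact_force: [-0.2, -0.1, -0.4]
width: 0.0856
```

```bash
python3 - <<'E'
from h import *
st=pose();im=get_image("wrist");np.save("w6.npy",dict(im=im,st=st),allow_pickle=True);save(im,"w6.png",s=1.42)
for q in masks_of(im,"ink_red")[:1]: print(q["p"],q["xy"],onz(im,q["xy"],.096,st))
s=get_image("side");np.save("s3.npy",s,allow_pickle=True)
E
```

```text
t 16.25 p [0.5129 0.0507 0.2736] yaw 1.6222 zax [-0.058  0.008 -0.998] F [-0.2 -0.1 -0.4] w 0.0856 qd [ 0.018 -0.009  0.007 -0.011  0.003  0.021]
0.8 [297.7, 209.8] [[0.5232775  0.06940473 0.096     ]]
```

View pics/w6.png

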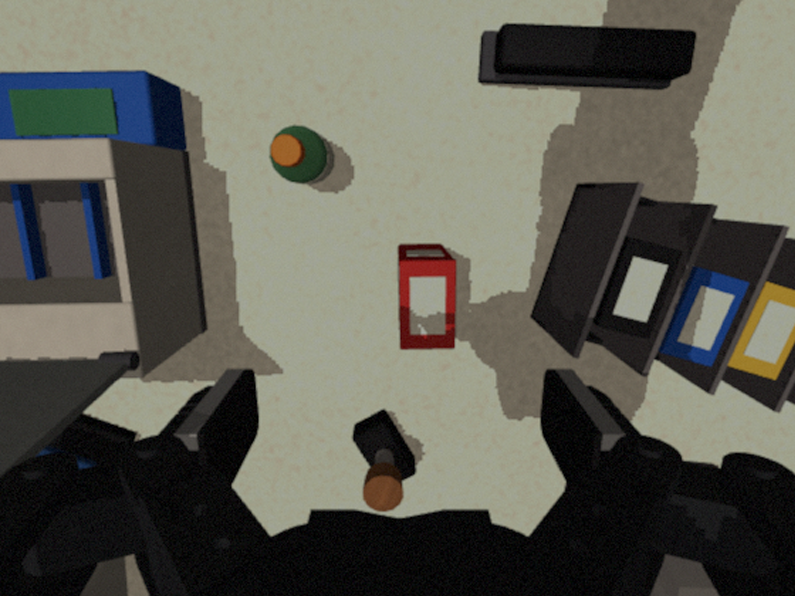

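The cartridge stands upright on the counter, with its top face at px (398–456, 261–348). The ribs and the housing's +y corner are visible at left, and the cover is fully back.

```bash
python3 - <<'E'
from h import *
d=np.load("w6.npy",allow_pickle=True).item();im,st=d["im"],d["st"]
c=onz(im,np.array([(398,262),(456,261),(454,348),(400,348)])/1.42,.096,st)
print(c.round(4).tolist(),c.mean(0).round(4))
for i,j in((0,3),(1,2)):
    v=c[j]-c[i];print(np.hypot(*v[:2]),np.arctan2(v[1],v[0]))
p=np.load("mach.npy")
def W(q):
    c,s=np.cos(p[2]),np.sin(p[2]);return np.array([p[0]+c*q[0]-s*q[1],p[1]+s*q[0]+c*q[1],q[2]])
print((proj(im,[W(q) for q in [(-.062,.1,.112),(.038,.024,.026),(.038,-.024,.026),(-.038,.094,.112),(.038,.094,.112)]],st)*1.42).round())
E
```

```text
[[0.4998, 0.0516, 0.096], [0.4973, 0.0898, 0.096], [0.5575, 0.093, 0.096], [0.5593, 0.056, 0.096]] [0.5285 0.0726 0.096 ]
0.05963526051959909 0.07324977560095415
0.06036218040098198 0.053772053097794495
[[106. 146.]
 [ 91. 284.]
 [ 32. 285.]
 [102. 188.]
 [119. 310.]]
```

Request:
play_rows([
  {"dx": 2,"dy": 2,"dz": -3,"turn": 0.01,"fingers": -1},
  {"dx": 4,"dy": 5,"dz": -7,"turn": 0,"fingers": -1},
  {"dx": 5,"dy": 6,"dz": -11,"turn": 0,"fingers": -1},
  {"dx": 4,"dy": 5,"dz": -15,"turn": 0,"fingers": -1},
  {"dx": 1,"dy": 2,"dz": -15,"turn": 0,"fingers": -1},
  {"dx": 0,"dy": 1,"dz": -15,"turn": 0,"fingers": -1},
  {"dx": 0,"dy": 0,"dz": -15,"turn": 0,"fingers": -1},
  {"dx": 0,"dy": 0,"dz": -11,"turn": 0,"fingers": -1},
  {"dx": 0,"dy": 0,"dz": -7,"turn": 0,"fingers": -1},
  {"dx": 0,"dy": 0,"dz": -4,"turn": 0,"fingers": -1},
  {"dx": 0,"dy": 0,"dz": -2,"turn": 0,"fingers": -1},
  {"dx": 0,"dy": 0,"dz": 0,"turn": 0,"fingers": -1},
])

```text
clock: 17.4
position: [0.5315, 0.0728, 0.1547]
ee_rot: [-0.026, 0.686, 0.727, -0.019]
contact_force: [-0.2, 1.0, 0.5]
width: 0.0852
```

```bash
python3 -c "
from h import *
pose()"
```

```text
t 17.4 p [0.5315 0.0728 0.1547] yaw 1.6279 zax [-0.063  0.008 -0.998] F [-0.2  1.   0.5] w 0.0852 qd [ 0.002  0.008 -0.003  0.001 -0.001  0.002]
```

Request:
play_rows([
  {"dx": -1,"dy": 0,"dz": -3,"turn": 0.005,"fingers": -1},
  {"dx": -1,"dy": 0,"dz": -7,"turn": 0,"fingers": -1},
  {"dx": 0,"dy": 0,"dz": -12,"turn": 0,"fingers": -1},
  {"dx": 0,"dy": 0,"dz": -14,"turn": 0,"fingers": -1},
  {"dx": 0,"dy": 0,"dz": -14,"turn": 0,"fingers": -1},
  {"dx": 0,"dy": 0,"dz": -14,"turn": 0,"fingers": -1},
  {"dx": 0,"dy": 0,"dz": -11,"turn": 0,"fingers": -1},
  {"dx": 0,"dy": 0,"dz": -8,"turn": 0,"fingers": -1},
  {"dx": 0,"dy": 0,"dz": -6,"turn": 0,"fingers": -1},
  {"dx": 0,"dy": 0,"dz": -4,"turn": 0,"fingers": -1},
  {"dx": 0,"dy": 0,"dz": -2,"turn": 0,"fingers": -1},
  {"dx": 0,"dy": 0,"dz": 0,"turn": 0,"fingers": 0},
  {"dx": 0,"dy": 0,"dz": 0,"turn": 0,"fingers": 0.5},
  {"dx": 0,"dy": 0,"dz": 0,"turn": 0,"fingers": 1},
  {"dx": 0,"dy": 0,"dz": 0,"turn": 0,"fingers": 1},
  {"dx": 0,"dy": 0,"dz": 0,"turn": 0,"fingers": 1},
  {"dx": 0,"dy": 0,"dz": 0,"turn": 0,"fingers": 1},
  {"dx": 0,"dy": 0,"dz": 0,"turn": 0,"fingers": 1},
])

```text
clock: 18.9
position: [0.5351, 0.0727, 0.0608]
ee_rot: [-0.019, 0.684, 0.729, -0.012]
contact_force: [0.6, 0.1, -1.5]
width: 0.0376
```

```bash
python3 -c "
from h import *
pose()"
```

```text
t 18.9 p [0.5351 0.0727 0.0608] yaw 1.6332 zax [-0.044  0.008 -0.999] F [ 0.6  0.1 -1.5] w 0.0376 qd [ 0.    -0.003  0.003  0.001  0.001 -0.   ]
```

Request:
play_rows([
  {"dx": 0,"dy": 0,"dz": 3,"turn": 0,"fingers": 1},
  {"dx": 0,"dy": 0,"dz": 7,"turn": 0,"fingers": 1},
  {"dx": 0,"dy": 0,"dz": 12,"turn": 0,"fingers": 1},
  {"dx": 0,"dy": 0,"dz": 16,"turn": 0,"fingers": 1},
  {"dx": 0,"dy": 0,"dz": 16,"turn": 0,"fingers": 1},
  {"dx": 0,"dy": 0,"dz": 16,"turn": 0,"fingers": 1},
  {"dx": 0,"dy": 0,"dz": 16,"turn": 0,"fingers": 1},
  {"dx": 0,"dy": 0,"dz": 16,"turn": 0,"fingers": 1},
  {"dx": 0,"dy": 0,"dz": 16,"turn": 0,"fingers": 1},
  {"dx": 0,"dy": 0,"dz": 16,"turn": 0,"fingers": 1},
  {"dx": 0,"dy": 0,"dz": 12,"turn": 0,"fingers": 1},
  {"dx": 0,"dy": 0,"dz": 8,"turn": 0,"fingers": 1},
  {"dx": 0,"dy": 0,"dz": 4,"turn": 0,"fingers": 1},
  {"dx": 0,"dy": 0,"dz": 2,"turn": 0,"fingers": 1},
])

```text
clock: 20.07
position: [0.5312, 0.0729, 0.233]
ee_rot: [-0.02, 0.684, 0.729, -0.013]
contact_force: [-0.5, -0.2, -1.3]
width: 0.0375
```

Request:
play_rows([
  {"dx": 0,"dy": -4,"dz": 0,"turn": 0,"fingers": 1},
  {"dx": -1,"dy": -9,"dz": 0,"turn": 0,"fingers": 1},
  {"dx": -2,"dy": -14,"dz": 0,"turn": 0,"fingers": 1},
  {"dx": -2,"dy": -18,"dz": 0,"turn": 0,"fingers": 1},
  {"dx": -2,"dy": -20,"dz": 0,"turn": 0,"fingers": 1},
  {"dx": -2,"dy": -20,"dz": 0,"turn": 0,"fingers": 1},
  {"dx": -2,"dy": -20,"dz": 0,"turn": 0,"fingers": 1},
  {"dx": -2,"dy": -20,"dz": 0,"turn": 0,"fingers": 1},
  {"dx": -2,"dy": -20,"dz": 0,"turn": 0,"fingers": 1},
  {"dx": -2,"dy": -20,"dz": 0,"turn": 0,"fingers": 1},
  {"dx": -2,"dy": -20,"dz": 0,"turn": 0,"fingers": 1},
  {"dx": -2,"dy": -18,"dz": 0,"turn": 0,"fingers": 1},
  {"dx": -1,"dy": -16,"dz": 0,"turn": 0,"fingers": 1},
  {"dx": -1,"dy": -13,"dz": 0,"turn": 0,"fingers": 1},
  {"dx": 0,"dy": -10,"dz": 0,"turn": 0,"fingers": 1},
  {"dx": 0,"dy": -7,"dz": 0,"turn": 0,"fingers": 1},
  {"dx": 0,"dy": -4,"dz": 0,"turn": 0,"fingers": 1},
  {"dx": 0,"dy": -2,"dz": 0,"turn": 0,"fingers": 1},
])

```text
clock: 21.57
position: [0.4939, -0.2023, 0.2177]
ee_rot: [-0.033, 0.685, 0.728, -0.022]
contact_force: [0.2, 0.8, -1.4]
width: 0.0375
```

```bash
python3 - <<'E'
from h import *
st=pose();im=get_image("wrist");np.save("w7.npy",dict(im=im,st=st),allow_pickle=True);save(im,"w7.png",s=1.42)
E
```

```text
t 21.57 p [ 0.4939 -0.2023  0.2177] yaw 1.6314 zax [-0.077  0.013 -0.997] F [ 0.2  0.8 -1.4] w 0.0375 qd [-0.047  0.017 -0.015  0.004  0.007 -0.041]
```

View pics/w7.png

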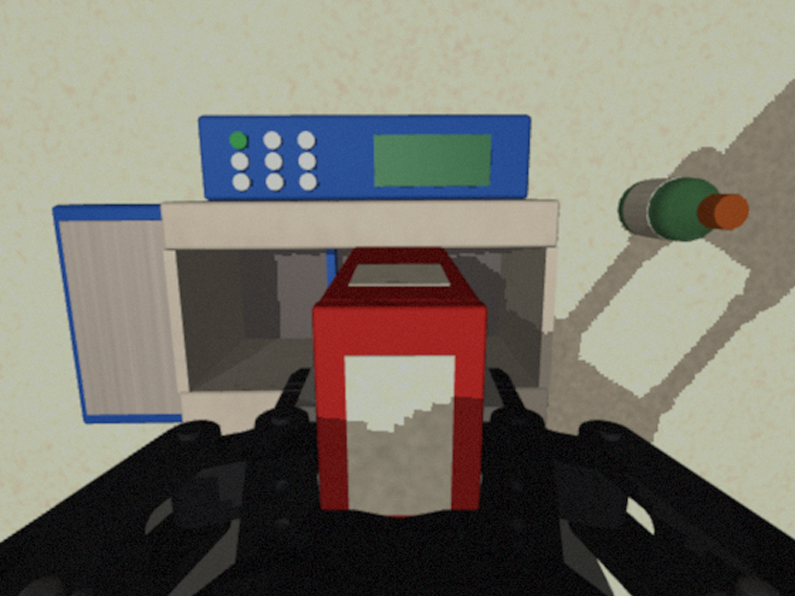

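The wrist view shows the red top face at px (315–485, 305–510), above the bay opening (176–553, 247–391). The housing's front top corners are at (163,203) and (558,201).

```bash
python3 - <<'E'
from h import *
from scipy.optimize import least_squares
d=np.load("w7.npy",allow_pickle=True).item();im,st=d["im"],d["st"]
def W(p,q):
    c,s=np.cos(p[2]),np.sin(p[2]);return np.array([p[0]+c*q[0]-s*q[1],p[1]+s*q[0]+c*q[1],q[2]])
obs=[(-.062,-.1,.112,163,203),(-.062,.1,.112,558,201),(-.038,-.094,.112,176,247),(-.038,.094,.112,554,247),(-.112,-.1,.055,200,118),(-.112,.1,.055,530,116),(.038,-.094,.112,182,392),(.038,.094,.112,547,392)]
f=lambda p:np.concatenate([proj(im,W(p,o[:3]),st)[0]-np.array(o[3:])/1.42 for o in obs])
r=least_squares(f,[.504,-.22,.058],loss="soft_l1");print("machine",r.x.round(4),f(r.x).round(1).reshape(-1,2).tolist())
# cartridge pose: 6-dof from top + bottom-front corners
hx,hy=.031,.019
obj=np.array([(-hx,-hy,.096),(-hx,hy,.096),(hx,-hy,.096),(hx,hy,.096),(-hx,-hy,0),(-hx,hy,0)])
pix=np.array([(315,305),(485,305),(320,510),(481,510),(355,250),(441,250)])/1.42
from scipy.spatial.transform import Rotation as Ro
g=lambda v:(proj(im,obj@Ro.from_rotvec(v[3:]).as_matrix().T+v[:3],st)-pix).ravel()
x=least_squares(g,[*(st["position"]-[0.006,0,.0608]),0,0,.06],loss="soft_l1").x
print("cart underside",x.round(4),g(x).round(1).reshape(-1,2).tolist(),"rel TCP",(x[:3]-st["position"]).round(4))
E
```

```text
machine [ 0.5007 -0.217   0.0613] [[-1.7, -0.5], [4.8, 0.4], [1.0, 2.7], [-2.9, 1.8], [-1.6, -2.6], [4.4, -0.9], [6.2, 0.6], [-4.0, -1.4]]
cart underside [ 0.4896 -0.2013  0.1357  0.0136  0.0377  0.0594] [[7.0, -0.5], [-9.3, -0.5], [8.8, 1.1], [-12.0, 1.0], [0.8, -0.4], [-0.8, -0.4]] rel TCP [-0.0043  0.001  -0.0821]
```

```bash
python3 - <<'E'
from h import *
from scipy.optimize import least_squares
from scipy.spatial.transform import Rotation as Ro
d=np.load("w7.npy",allow_pickle=True).item();im,st=d["im"],d["st"]
def W(p,q):
    c,s=np.cos(p[2]),np.sin(p[2]);return np.array([p[0]+c*q[0]-s*q[1],p[1]+s*q[0]+c*q[1],q[2]])
obs=[(-.062,-.1,.112,163,203),(-.062,.1,.112,558,201),(-.038,-.094,.112,176,247),(-.038,.094,.112,550,247),(-.112,-.1,.055,200,118),(-.112,.1,.055,530,116),(.038,-.094,.112,190,392),(.038,.094,.112,543,392)]
for o in obs: print(o[:3],onz(im,np.array(o[3:])/1.42,o[2],st)[0].round(4))
f=lambda p:np.concatenate([proj(im,W(p,o[:3]),st)[0]-np.array(o[3:])/1.42 for o in obs])
r=least_squares(f,[.504,-.22,.058],loss="soft_l1");print("machine",r.x.round(4),f(r.x).round(1).reshape(-1,2).tolist())
hx,hy=.031,.019
obj=np.array([(-hx,-hy,.096),(-hx,hy,.096),(-hx,-hy,0),(-hx,hy,0)])
pix=np.array([(315,305),(485,305),(355,250),(441,250)])/1.42
for lean in(-.033,0,.033):
  # z fixed: solve x,y with given lean (about tool-ish y)
  g=lambda v:(proj(im,obj@(Ro.from_euler("z",.062)*Ro.from_euler("y",lean)).as_matrix().T+v,st)-pix).ravel()
  x=least_squares(g,st["position"]-[0.006,0,.0608]).x
  print(lean,"rel TCP",(x-st["position"]).round(4),g(x).round(1).reshape(-1,2).tolist())
E
```

```text
(-0.062, -0.1, 0.112) [ 0.4452 -0.3194  0.112 ]
(-0.062, 0.1, 0.112) [ 0.4326 -0.1244  0.112 ]
(-0.038, -0.094, 0.112) [ 0.4666 -0.3138  0.112 ]
(-0.038, 0.094, 0.112) [ 0.4557 -0.1256  0.112 ]
(-0.112, -0.1, 0.055) [ 0.397  -0.3224  0.055 ]
(-0.112, 0.1, 0.055) [ 0.3837 -0.1277  0.055 ]
(0.038, -0.094, 0.112) [ 0.5439 -0.3089  0.112 ]
(0.038, 0.094, 0.112) [ 0.534  -0.1197  0.112 ]
machine [ 0.5007 -0.2171  0.0622] [[-2.0, -0.4], [4.5, 0.3], [0.8, 2.9], [-0.3, 1.8], [-1.9, -2.5], [4.1, -0.9], [0.4, 0.8], [-1.4, -1.5]]
-0.033 rel TCP [-0.0025  0.0001 -0.062 ] [[-0.3, -2.8], [1.7, -3.5], [-3.1, 6.1], [0.4, 5.8]]
0 rel TCP [-0.0047 -0.     -0.0644] [[0.6, -0.7], [0.9, -1.4], [-2.9, 2.1], [0.2, 1.8]]
0.033 rel TCP [-0.0067 -0.0001 -0.0674] [[1.8, 1.3], [-0.4, 0.6], [-2.7, -1.7], [0.0, -1.9]]
```

Request:
play_rows([
  {"dx": 1,"dy": -1,"dz": 0,"turn": 0,"fingers": 1},
  {"dx": 2,"dy": -3,"dz": -2,"turn": 0,"fingers": 1},
  {"dx": 3,"dy": -4,"dz": -4,"turn": 0,"fingers": 1},
  {"dx": 3,"dy": -4,"dz": -5,"turn": 0,"fingers": 1},
  {"dx": 2,"dy": -2,"dz": -5,"turn": 0,"fingers": 1},
  {"dx": 1,"dy": -1,"dz": -4,"turn": 0,"fingers": 1},
  {"dx": 1,"dy": -1,"dz": -3,"turn": 0,"fingers": 1},
  {"dx": 0,"dy": 0,"dz": -1,"turn": 0,"fingers": 1},
])

```text
clock: 22.28
position: [0.5092, -0.2172, 0.191]
ee_rot: [-0.033, 0.683, 0.729, -0.021]
contact_force: [-0.1, 0.0, -1.5]
width: 0.0374
```

```bash
python3 - <<'E'
from h import *
st=pose();im=get_image("side");save(im,"s4.png",crop=(230,220,340,390),s=3.5)
p=np.load("mach.npy")
def W(q):
    c,s=np.cos(p[2]),np.sin(p[2]);return np.array([p[0]+c*q[0]-s*q[1],p[1]+s*q[0]+c*q[1],q[2]])
h=.019
# cartridge, if centred, at current height: where would its top/bottom -y face corners be
zu=st["position"][2]-.061
print(((proj(im,[W((x,y,zu+z)) for z in(0,.096) for y in(-.019,) for x in(-.031,.031)])+.5-[230,220])*3.5-.5).round())
E
```

```text
t 22.28 p [ 0.5092 -0.2172  0.191 ] yaw 1.6355 zax [-0.077  0.014 -0.997] F [-0.1  0.  -1.5] w 0.0374 qd [ 0.001  0.013  0.023  0.002 -0.023 -0.   ]
[[128. 257.]
 [222. 244.]
 [127. 183.]
 [228. 170.]]
```

View pics/s4.png

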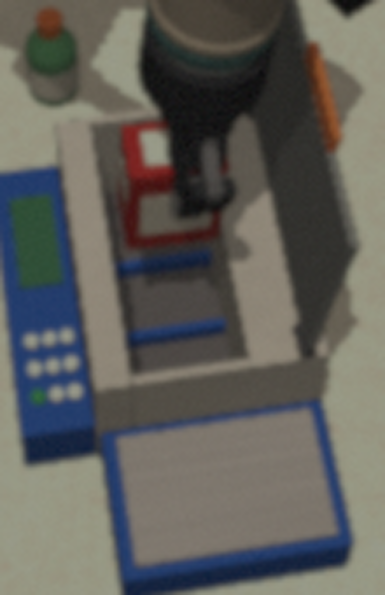

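The side view shows the cartridge hanging over the bay in line with the ribs in x. Its lower edge is at px y≈244, about 6 px above where it would be if centred, so it sits about 2–3 mm too far toward +y.

Request:
play_rows([
  {"dx": 0,"dy": -1,"dz": -2,"turn": 0,"fingers": 1},
  {"dx": -1,"dy": -1,"dz": -5,"turn": 0,"fingers": 1},
  {"dx": 0,"dy": 0,"dz": -8,"turn": 0,"fingers": 1},
  {"dx": 0,"dy": 0,"dz": -10,"turn": 0,"fingers": 1},
  {"dx": 0,"dy": 0,"dz": -10,"turn": 0,"fingers": 1},
  {"dx": 0,"dy": 0,"dz": -8,"turn": 0,"fingers": 1},
  {"dx": 0,"dy": 0,"dz": -5,"turn": 0,"fingers": 1},
  {"dx": 0,"dy": 0,"dz": -3,"turn": 0,"fingers": 1},
  {"dx": 0,"dy": 0,"dz": -1,"turn": 0,"fingers": 1},
])

```text
clock: 23.08
position: [0.5067, -0.2184, 0.1329]
ee_rot: [-0.034, 0.683, 0.729, -0.021]
contact_force: [1.0, -0.2, -1.5]
width: 0.0379
```

```bash
python3 -c "
from h import *
pose()"
```

```text
t 23.08 p [ 0.5067 -0.2184  0.1329] yaw 1.6355 zax [-0.079  0.015 -0.997] F [ 1.  -0.2 -1.5] w 0.0379 qd [ 0.001  0.018  0.021 -0.001 -0.032 -0.   ]
```

Request:
play_rows([
  {"dx": 0,"dy": -1,"dz": -2,"turn": 0,"fingers": 1},
  {"dx": 1,"dy": 0,"dz": -5,"turn": 0,"fingers": 1},
  {"dx": 0,"dy": 0,"dz": -8,"turn": 0,"fingers": 1},
  {"dx": 0,"dy": 0,"dz": -10,"turn": 0,"fingers": 1},
  {"dx": 0,"dy": 0,"dz": -10,"turn": 0,"fingers": 1},
  {"dx": 0,"dy": 0,"dz": -7,"turn": 0,"fingers": 1},
  {"dx": 0,"dy": 0,"dz": -5,"turn": 0,"fingers": 1},
  {"dx": 0,"dy": 0,"dz": -3,"turn": 0,"fingers": 1},
  {"dx": 0,"dy": 0,"dz": -1,"turn": 0,"fingers": 1},
])

```text
clock: 23.83
position: [0.5081, -0.2196, 0.0764]
ee_rot: [-0.034, 0.683, 0.729, -0.021]
contact_force: [-0.4, -0.0, -2.0]
width: 0.0374
```

```bash
python3 -c "
from h import *
pose()"
```

```text
t 23.83 p [ 0.5081 -0.2196  0.0764] yaw 1.6355 zax [-0.078  0.015 -0.997] F [-0.4 -0.  -2. ] w 0.0374 qd [-0.002  0.021  0.016 -0.    -0.033 -0.   ]
```

Request:
play_rows([
  {"dx": 0,"dy": 0,"dz": -1,"turn": 0,"fingers": 1},
  {"dx": 0,"dy": 0,"dz": -1,"turn": 0,"fingers": 1},
  {"dx": 0,"dy": 0,"dz": -1,"turn": 0,"fingers": 1},
  {"dx": 0,"dy": 0,"dz": -1,"turn": 0,"fingers": 1},
])

```text
clock: 24.17
position: [0.5083, -0.2198, 0.0729]
ee_rot: [-0.034, 0.683, 0.729, -0.021]
contact_force: [-2.7, 1.9, 8.1]
width: 0.0375
```

```bash
python3 -c "
from h import *
pose()"
```

```text
t 24.17 p [ 0.5083 -0.2198  0.0729] yaw 1.6356 zax [-0.078  0.015 -0.997] F [-2.7  1.9  8.1] w 0.0375 qd [ 0.001  0.001  0.002 -0.    -0.008  0.   ]
```

Request:
play_rows([
  {"dx": 0,"dy": 0,"dz": -1,"turn": 0,"fingers": 1},
  {"dx": 0,"dy": 0,"dz": 0,"turn": 0,"fingers": 1},
  {"dx": 0,"dy": 0,"dz": 0,"turn": 0,"fingers": 0.4},
  {"dx": 0,"dy": 0,"dz": 0,"turn": 0,"fingers": 0},
  {"dx": 0,"dy": 0,"dz": 0,"turn": 0,"fingers": -0.5},
  {"dx": 0,"dy": 0,"dz": 0,"turn": 0,"fingers": -0.8},
  {"dx": 0,"dy": 0,"dz": 0,"turn": 0,"fingers": -0.8},
  {"dx": 0,"dy": 0,"dz": 3,"turn": 0,"fingers": -0.8},
  {"dx": 0,"dy": 0,"dz": 7,"turn": 0,"fingers": -0.8},
  {"dx": 0,"dy": 0,"dz": 12,"turn": 0,"fingers": -0.8},
  {"dx": 0,"dy": 0,"dz": 16,"turn": 0,"fingers": -0.8},
  {"dx": 0,"dy": 0,"dz": 16,"turn": 0,"fingers": -0.8},
  {"dx": 0,"dy": 0,"dz": 16,"turn": 0,"fingers": -0.8},
  {"dx": 0,"dy": 0,"dz": 16,"turn": 0,"fingers": -0.8},
  {"dx": 0,"dy": 0,"dz": 12,"turn": 0,"fingers": -0.8},
  {"dx": 0,"dy": 0,"dz": 8,"turn": 0,"fingers": -0.8},
  {"dx": 0,"dy": 0,"dz": 4,"turn": 0,"fingers": -0.8},
  {"dx": 0,"dy": 0,"dz": 2,"turn": 0,"fingers": -0.8},
], squeeze=20)

```text
clock: 25.67
position: [0.5088, -0.2201, 0.1955]
ee_rot: [-0.031, 0.683, 0.729, -0.021]
contact_force: [0.2, -0.2, 0.5]
width: 0.0772
```

```bash
python3 - <<'E'
from h import *
st=pose();im=get_image("wrist");np.save("w8.npy",dict(im=im,st=st),allow_pickle=True)
s=get_image("side")
A=cv2.resize(im["pixels"],(560,420));B=cv2.resize(s["pixels"][220:390,230:340],(272,420),interpolation=cv2.INTER_CUBIC)
cv2.imwrite("pics/c9.png",np.hstack([A,B])[:,:800,::-1])
E
```

```text
t 25.67 p [ 0.5088 -0.2201  0.1955] yaw 1.6358 zax [-0.073  0.012 -0.997] F [ 0.2 -0.2  0.5] w 0.0772 qd [ 0.001 -0.024 -0.043  0.     0.059 -0.001]
```

View pics/c9.png

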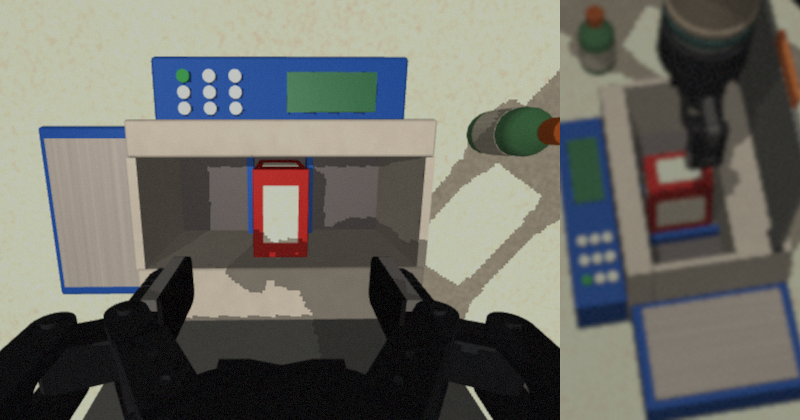

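Combined view: red stands in the bay between the ribs (wrist panel px 253–308, 160–255; a rib visible on each side), label up. The cover is still back. Next I'll go over the cover and behind it.

Request:
play_rows([
  {"dx": 0,"dy": 0,"dz": 4,"turn": 0,"fingers": 1},
  {"dx": 0,"dy": 0,"dz": 10,"turn": 0,"fingers": 1},
  {"dx": 0,"dy": 0,"dz": 16,"turn": 0,"fingers": 1},
  {"dx": 0,"dy": 0,"dz": 18,"turn": 0,"fingers": 1},
  {"dx": 0,"dy": 0,"dz": 18,"turn": 0,"fingers": 1},
  {"dx": 0,"dy": 0,"dz": 18,"turn": 0,"fingers": 1},
  {"dx": 0,"dy": 0,"dz": 18,"turn": 0,"fingers": 1},
  {"dx": 0,"dy": 0,"dz": 16,"turn": 0,"fingers": 1},
  {"dx": 0,"dy": 0,"dz": 10,"turn": 0,"fingers": 1},
  {"dx": 4,"dy": 0,"dz": 6,"turn": 0,"fingers": 1},
  {"dx": 8,"dy": 0,"dz": 3,"turn": 0,"fingers": 1},
  {"dx": 14,"dy": 1,"dz": 0,"turn": 0,"fingers": 1},
  {"dx": 18,"dy": 1,"dz": 0,"turn": 0,"fingers": 1},
  {"dx": 20,"dy": 1,"dz": 0,"turn": 0,"fingers": 1},
  {"dx": 20,"dy": 1,"dz": 0,"turn": 0,"fingers": 1},
  {"dx": 20,"dy": 1,"dz": 0,"turn": 0,"fingers": 1},
  {"dx": 18,"dy": 1,"dz": 0,"turn": 0,"fingers": 1},
  {"dx": 12,"dy": 0,"dz": 0,"turn": 0,"fingers": 1},
  {"dx": 7,"dy": 0,"dz": 0,"turn": 0,"fingers": 1},
  {"dx": 3,"dy": 0,"dz": 0,"turn": 0,"fingers": 1},
])

```text
clock: 27.43
position: [0.6553, -0.2103, 0.3346]
ee_rot: [-0.042, 0.683, 0.729, -0.023]
contact_force: [-0.3, -1.0, 0.5]
width: -0.0001
```

```bash
python3 -c "
from h import *
pose()
a=get_image('scene');m=masks_of(a,'cover')[0]['region']
ys,xs=np.where(m);print(xs.min(),xs.max(),ys.min(),ys.max())"
```

```text
t 27.43 p [ 0.6553 -0.2103  0.3346] yaw 1.6339 zax [-0.093  0.023 -0.995] F [-0.3 -1.   0.5] w -0.0001 qd [ 0.025  0.08  -0.11  -0.002  0.058  0.021]
76 196 146 201
```

Request:
play_rows([
  {"dx": 0,"dy": 0,"dz": -3,"turn": 0,"fingers": 1},
  {"dx": 0,"dy": 0,"dz": -7,"turn": 0,"fingers": 1},
  {"dx": 0,"dy": 0,"dz": -11,"turn": 0,"fingers": 1},
  {"dx": 0,"dy": 0,"dz": -13,"turn": 0,"fingers": 1},
  {"dx": 0,"dy": 0,"dz": -13,"turn": 0,"fingers": 1},
  {"dx": 0,"dy": 0,"dz": -13,"turn": 0,"fingers": 1},
  {"dx": 0,"dy": 0,"dz": -13,"turn": 0,"fingers": 1},
  {"dx": 0,"dy": 0,"dz": -10,"turn": 0,"fingers": 1},
  {"dx": 0,"dy": 0,"dz": -6,"turn": 0,"fingers": 1},
  {"dx": 0,"dy": 0,"dz": -3,"turn": 0,"fingers": 1},
  {"dx": -2,"dy": 0,"dz": -1,"turn": 0,"fingers": 1},
  {"dx": -4,"dy": 0,"dz": 0,"turn": 0,"fingers": 1},
  {"dx": -5,"dy": 0,"dz": 0,"turn": 0,"fingers": 1},
  {"dx": -5,"dy": 0,"dz": 0,"turn": 0,"fingers": 1},
  {"dx": -5,"dy": 0,"dz": 0,"turn": 0,"fingers": 1},
  {"dx": -5,"dy": 0,"dz": 0,"turn": 0,"fingers": 1},
])

```text
clock: 28.87
position: [0.6185, -0.2113, 0.2411]
ee_rot: [-0.04, 0.685, 0.727, -0.024]
contact_force: [0.1, -0.6, 0.1]
width: 0.0
```

```bash
python3 -c "
from h import *
pose()"
```

```text
t 28.87 p [ 0.6185 -0.2113  0.2411] yaw 1.6295 zax [-0.091  0.02  -0.996] F [ 0.1 -0.6  0.1] w 0.0 qd [-0.04  -0.108  0.16  -0.005 -0.064 -0.041]
```

Request:
play_rows([
  {"dx": -5,"dy": 0,"dz": 0,"turn": 0,"fingers": 1},
  {"dx": -5,"dy": 0,"dz": 0,"turn": 0,"fingers": 1},
  {"dx": -5,"dy": 0,"dz": 0,"turn": 0,"fingers": 1},
  {"dx": -5,"dy": 0,"dz": 0,"turn": 0,"fingers": 1},
])

```text
clock: 29.2
position: [0.5972, -0.2116, 0.2428]
ee_rot: [-0.038, 0.685, 0.727, -0.023]
contact_force: [1.3, -0.7, 1.3]
width: 0.0003
```

```bash
python3 - <<'E'
from h import *
pose()
# corner path: hinge (.577,.118), corner = TCP+(-.011,-.011)-ish
for th in np.arange(1.6,-.01,-.1):
    l=.115;print(round(th,1),np.round([.577-l*np.cos(th)+.003*np.sin(th)+.012,.118+l*np.sin(th)+.003*np.cos(th)+.010],3))
E
```

```text
t 29.2 p [ 0.5972 -0.2116  0.2428] yaw 1.6295 zax [-0.086  0.019 -0.996] F [ 1.3 -0.7  1.3] w 0.0003 qd [-0.042 -0.1    0.151 -0.002 -0.074 -0.04 ]
1.6 [0.595 0.243]
1.5 [0.584 0.243]
1.4 [0.572 0.242]
1.3 [0.561 0.24 ]
1.2 [0.55  0.236]
1.1 [0.54  0.232]
1.0 [0.529 0.226]
0.9 [0.52 0.22]
0.8 [0.511 0.213]
0.7 [0.503 0.204]
0.6 [0.496 0.195]
0.5 [0.49  0.186]
0.4 [0.484 0.176]
0.3 [0.48  0.165]
0.2 [0.477 0.154]
0.1 [0.475 0.142]
-0.0 [0.474 0.131]
```

Request:
play_rows([
  {"dx": -6,"dy": 0,"dz": 0,"turn": 0,"fingers": 1},
  {"dx": -6,"dy": 0,"dz": 0,"turn": 0,"fingers": 1},
  {"dx": -6,"dy": 0,"dz": 0,"turn": 0,"fingers": 1},
  {"dx": -6,"dy": 0,"dz": -1,"turn": 0,"fingers": 1},
  {"dx": -5,"dy": 0,"dz": -1,"turn": 0,"fingers": 1},
  {"dx": -5,"dy": 0,"dz": -1,"turn": 0,"fingers": 1},
  {"dx": -5,"dy": 0,"dz": -2,"turn": 0,"fingers": 1},
  {"dx": -5,"dy": 0,"dz": -2,"turn": 0,"fingers": 1},
])

```text
clock: 29.87
position: [0.5501, -0.213, 0.2367]
ee_rot: [-0.034, 0.685, 0.727, -0.022]
contact_force: [1.1, -1.3, 0.4]
width: 0.0002
```

```bash
python3 -c "
from h import *
pose()"
```

```text
t 29.87 p [ 0.5501 -0.213   0.2367] yaw 1.6295 zax [-0.08   0.015 -0.997] F [ 1.1 -1.3  0.4] w 0.0002 qd [-0.049 -0.083  0.186 -0.005 -0.108 -0.047]
```

Exactly on the path (θ≈1.2). Continuing.

Request:
play_rows([
  {"dx": -5,"dy": 0,"dz": -2,"turn": 0,"fingers": 1},
  {"dx": -5,"dy": 0,"dz": -2,"turn": 0,"fingers": 1},
  {"dx": -5,"dy": 0,"dz": -3,"turn": 0,"fingers": 1},
  {"dx": -5,"dy": 0,"dz": -3,"turn": 0,"fingers": 1},
  {"dx": -5,"dy": 0,"dz": -3,"turn": 0,"fingers": 1},
  {"dx": -5,"dy": 0,"dz": -3,"turn": 0,"fingers": 1},
  {"dx": -4,"dy": 0,"dz": -4,"turn": 0,"fingers": 1},
  {"dx": -4,"dy": 0,"dz": -4,"turn": 0,"fingers": 1},
  {"dx": -4,"dy": 0,"dz": -4,"turn": 0,"fingers": 1},
])

```text
clock: 30.62
position: [0.5023, -0.2126, 0.2058]
ee_rot: [-0.035, 0.685, 0.727, -0.023]
contact_force: [0.3, -0.3, 0.6]
width: 0.0001
```

```bash
python3 -c "
from h import *
pose()"
```

```text
t 30.62 p [ 0.5023 -0.2126  0.2058] yaw 1.6294 zax [-0.082  0.015 -0.996] F [ 0.3 -0.3  0.6] w 0.0001 qd [-0.046 -0.036  0.195 -0.005 -0.156 -0.041]
```

Request:
play_rows([
  {"dx": -4,"dy": 0,"dz": -5,"turn": 0,"fingers": 1},
  {"dx": -3,"dy": 0,"dz": -5,"turn": 0,"fingers": 1},
  {"dx": -3,"dy": 0,"dz": -5,"turn": 0,"fingers": 1},
  {"dx": -3,"dy": 0,"dz": -5,"turn": 0,"fingers": 1},
  {"dx": -3,"dy": 0,"dz": -5,"turn": 0,"fingers": 1},
  {"dx": -2,"dy": 0,"dz": -5,"turn": 0,"fingers": 1},
  {"dx": -2,"dy": 0,"dz": -5,"turn": 0,"fingers": 1},
  {"dx": -1,"dy": 0,"dz": -5,"turn": 0,"fingers": 1},
])

```text
clock: 31.28
position: [0.4774, -0.2122, 0.1611]
ee_rot: [-0.037, 0.685, 0.727, -0.023]
contact_force: [0.1, -0.4, 1.7]
width: -0.0001
```

```bash
python3 -c "
from h import *
pose()"
```

```text
t 31.28 p [ 0.4774 -0.2122  0.1611] yaw 1.6293 zax [-0.085  0.016 -0.996] F [ 0.1 -0.4  1.7] w -0.0001 qd [-0.011  0.04   0.126 -0.001 -0.16  -0.007]
```

Request:
play_rows([
  {"dx": 0,"dy": 0,"dz": -4,"turn": 0,"fingers": 1},
  {"dx": 0,"dy": 0,"dz": -4,"turn": 0,"fingers": 1},
  {"dx": 0,"dy": 0,"dz": -3,"turn": 0,"fingers": 1},
  {"dx": 0,"dy": 0,"dz": -3,"turn": 0,"fingers": 1},
  {"dx": 0,"dy": 0,"dz": -2,"turn": 0,"fingers": 1},
  {"dx": 0,"dy": 0,"dz": -2,"turn": 0,"fingers": 1},
  {"dx": 0,"dy": 0,"dz": -2,"turn": 0,"fingers": 1},
])

```text
clock: 31.87
position: [0.4759, -0.2112, 0.1377]
ee_rot: [-0.039, 0.685, 0.727, -0.024]
contact_force: [-1.1, -0.0, 1.2]
width: 0.0001
```

```bash
python3 -c "
from h import *
pose()"
```

```text
t 31.87 p [ 0.4759 -0.2112  0.1377] yaw 1.6292 zax [-0.089  0.019 -0.996] F [-1.1 -0.   1.2] w 0.0001 qd [ 0.     0.025  0.035 -0.001 -0.06   0.   ]
```

Request:
play_rows([
  {"dx": 0,"dy": 0,"dz": -1.5,"turn": 0,"fingers": 1},
  {"dx": 0,"dy": 0,"dz": -1.5,"turn": 0,"fingers": 1},
  {"dx": 0,"dy": 0,"dz": -1.5,"turn": 0,"fingers": 1},
  {"dx": 0,"dy": 0,"dz": -1,"turn": 0,"fingers": 1},
])

```text
clock: 32.2
position: [0.476, -0.2113, 0.1333]
ee_rot: [-0.039, 0.685, 0.727, -0.024]
contact_force: [-2.6, 1.5, 11.5]
width: -0.0002
```

```bash
python3 -c "
from h import *
pose()"
```

```text
t 32.2 p [ 0.476  -0.2113  0.1333] yaw 1.6293 zax [-0.089  0.019 -0.996] F [-2.6  1.5 11.5] w -0.0002 qd [-0.    -0.002  0.004 -0.    -0.006  0.001]
```

Request:
play_rows([
  {"dx": 0,"dy": 0,"dz": -0.7,"turn": 0,"fingers": 1},
  {"dx": 0,"dy": 0,"dz": 0,"turn": 0,"fingers": 1},
  {"dx": 0,"dy": 0,"dz": 2,"turn": 0,"fingers": 1},
  {"dx": 0,"dy": 0,"dz": 5,"turn": 0,"fingers": 1},
  {"dx": 0,"dy": 0,"dz": 9,"turn": 0,"fingers": 1},
  {"dx": -4,"dy": 0,"dz": 14,"turn": 0,"fingers": 1},
  {"dx": -8,"dy": 4,"dz": 16,"turn": 0,"fingers": 1},
  {"dx": -10,"dy": 8,"dz": 16,"turn": 0,"fingers": 1},
  {"dx": -10,"dy": 12,"dz": 16,"turn": 0,"fingers": 1},
  {"dx": -10,"dy": 16,"dz": 14,"turn": 0,"fingers": 1},
  {"dx": -8,"dy": 20,"dz": 10,"turn": 0,"fingers": 1},
  {"dx": -6,"dy": 22,"dz": 6,"turn": 0,"fingers": 1},
  {"dx": -3,"dy": 22,"dz": 3,"turn": 0,"fingers": 1},
  {"dx": 0,"dy": 20,"dz": 0,"turn": 0,"fingers": 1},
  {"dx": 0,"dy": 16,"dz": 0,"turn": 0,"fingers": 1},
  {"dx": 0,"dy": 12,"dz": 0,"turn": 0,"fingers": 1},
  {"dx": 0,"dy": 8,"dz": 0,"turn": 0,"fingers": 1},
  {"dx": 0,"dy": 4,"dz": 0,"turn": 0,"fingers": 1},
  {"dx": 0,"dy": 1,"dz": 0,"turn": 0,"fingers": 1},
])

```text
clock: 33.78
position: [0.4169, -0.0406, 0.2595]
ee_rot: [-0.031, 0.686, 0.726, -0.019]
contact_force: [-0.0, 0.6, -0.5]
width: 0.0
```

```bash
python3 - <<'E'
from h import *
pose();s=get_image("side");a=get_image("scene")
A=cv2.resize(a["pixels"][90:330,40:460],(490,280),interpolation=cv2.INTER_CUBIC)
B=cv2.resize(s["pixels"][90:390,190:360],(310,547),interpolation=cv2.INTER_CUBIC)
C=np.zeros((547,800,3),np.uint8);C[:280,:490]=A;C[:,490:]=B
C[280:547,:490]=cv2.resize(a["pixels"][115:245,50:290],(490,267),interpolation=cv2.INTER_CUBIC)
cv2.imwrite("pics/c10.png",C[:,:,::-1])
p=np.load("mach.npy")
def W(q):
    c,s_=np.cos(p[2]),np.sin(p[2]);return np.array([p[0]+c*q[0]-s_*q[1],p[1]+s_*q[0]+c*q[1],q[2]])
for th in(0,.05,.1):
    P=[W((.075-l*np.cos(th),y,.121+l*np.sin(th))) for l,y in((.137,.098),(.137,-.098),(.155,.035),(.155,-.035))]
    print(th,((proj(s,P)+.5-[190,90])*1.823+[490,0]).round().tolist())
E
```

```text
t 33.78 p [ 0.4169 -0.0406  0.2595] yaw 1.6268 zax [-0.072  0.015 -0.997] F [-0.   0.6 -0.5] w 0.0 qd [ 0.03  -0.006 -0.006 -0.009  0.002  0.023]
0 [[594.0, 299.0], [613.0, 437.0], [586.0, 342.0], [592.0, 391.0]]
0.05 [[594.0, 296.0], [614.0, 434.0], [586.0, 339.0], [592.0, 389.0]]
0.1 [[594.0, 293.0], [614.0, 432.0], [586.0, 336.0], [592.0, 386.0]]
```

View pics/c10.png

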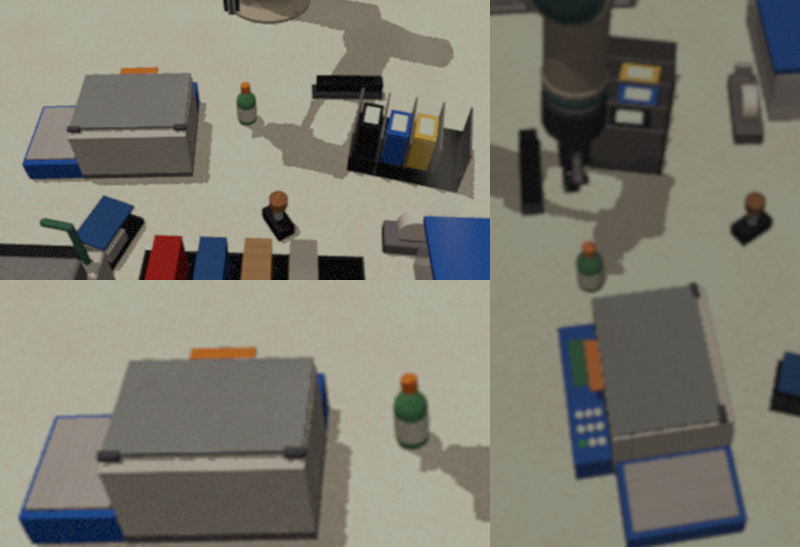

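The closed cover lies flat: its front corners at (595,300) and (613,437) match the prediction for angle 0, (594,299) and (613,437). The bystanders look unmoved. Handing in.

```bash
python3 -c "
from h import *
pose();print(sign_off())"
```

```text
t 33.88 p [ 0.417  -0.0412  0.2593] yaw 1.6262 zax [-0.073  0.015 -0.997] F [0.7 0.5 0.2] w 0.0002 qd [-0.012  0.007  0.002 -0.006 -0.003 -0.003]
the job is handed in; nothing more can be done
None
```

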